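# Load wet-primed covers under a curing lamp with a flat lifter

## Robot

A 6-joint arm with a two-finger parallel gripper is mounted at the origin on the work surface. World frame = base frame: x ahead of the robot, y to its left, z up, the work surface at z = 0. Lengths are in m, angles in rad, forces in N, time in s.
With the tool pointing down it reaches from about 0.35 to 0.975 m from the base axis. Payload 4.9 kg.
Tool frame: the origin (TCP) lies where the fingers leave the gripper's body, on its centre line; the fingertips stand 73 mm ahead of it and the grasp point (between the pads) lies 54 mm ahead of it; z points along the fingers, y is the direction in which the jaws open and shut (so a half turn about z gives the same grasp; the last joint's range is limited). The gripper opens to 85 mm and grips with 20 to 120 N. Pads are 22 mm wide; open, the fingers measure 114 mm over their backs; the gripper's body (76 mm by 85 mm) begins 54 mm behind the grasp point. The pads swing forward as they close: fully open they stand 13 mm farther back than shut.
Start: joints at [0.987, 0.053, 1.613, -0, 1.476, -0.119], TCP at [0.28, 0.559, 0.304] pointing down, gripper open.
Joint ranges: [-3.01, 3.01], [-1.01, 2.22], [0.06, 2.58], [-1.02, 4.17], [0.09, 2.62], [-3.14, 3.14]. Speed limits (rad/s): [2.57, 2.57, 3.14, 3.14, 3.14, 3.14].

## Interface

Orientations are given as a rotation vector (axis times angle).
In Python, from station import monitor, vision, workorder gives the robot as it stands.
- The arm moves only by the tool arm_command, never from a script. Its argument "rows" is text: rows parted by semicolons, each of 6 numbers parted by spaces: the shift along the world's x, y, z in mm, then the turn, a rotation vector about the world's x, y, z in degrees. In form: tx ty tz wx wy wz; .... A call has 1 to 12 rows; each row is the pose to reach, as a shift and turn from the pose measured when the call began; what a row does not reach only later rows make up. A row lasts 1/8 s, in which the tool goes at most 62.5 mm and 10.7 degrees, less where a joint would pass 70% of its speed; a pose out of reach is approached as far as the arm can. A call with a gripper value outside its range is refused whole. "jaw" is the opening, from 0 (shut) to 1 (fully open), set as the call begins (left out, the last holds). The fingers move at their own pace and stop on an object; "squeeze" is the grip in N (left out, the last holds). Time passes only in rows, so rows that repeat a pose let the fingers close. It gives the time, the measured TCP pose, the force and the opening at its end, in the units of the state.
- monitor.get_obs(): the state, without advancing time (a new reading comes with each control period).
- vision.get_image(name): name is "scene" or "top" or "wrist"; returns a dict with "frame" (384x512x3 uint8, red, green, blue), "vfov" (degrees; the focal length in pixels is half the picture's height over the tangent of half this angle, whatever the lens; pixels are square), "cx", "cy" (the principal point, pixels), "R" (3x3) and "t" (3): a world point X has camera coordinates R X + t; the wrist camera has in their place "T_tool_cam" (4x4, takes a point from camera to tool coordinates, whose origin is the TCP and whose axes are the flange's). Camera axes: x right, y down, z forward; pixel columns grow to the right and rows downward; lengths in m; the calibration is good to about 2 mm. A picture is of the moment at which its call begins: read the wrist's pose just before it. There is no depth.
- workorder.finish_job(): hands the job in, once; it reports no verdict.
The state is a dict: "t": time; "q": joint angles; "dq": joint speeds; "effort": joint torques, N m; "tool_pos": TCP position; "tool_rot": TCP orientation; "contact_force": force on the tool from outside, world axes, zero at the start; "wrist_torque": the same for the moment, N m; "opening": finger opening in m.
Only numpy, scipy, OpenCV 4.12 (cv2) and the standard library are available. Lean on these libraries where they do the work, as an engineer would, in place of code of your own. Each camera call takes 0.05 s, during which the arm holds its last target. There are 200 camera calls.

## Task

The round covers on the drying rack have just been primed and their tops are still wet. First clear every strut offcut from in front of the curing stand into the scrap bin; then, with the flat lifter, carry each cover level, never touching it with the gripper or arm, to a lane of its own on the stand, centred under the lamp bar. Once all are in, switch the lamp on by pushing its lever fully over, lay the lifter back lengthwise on its rubber mat, and leave the paint tin, pipe tee and wrench undisturbed.

Things in the scene. Friction and masses are not known exactly. Their poses are not given: they have to be found in the camera images.
- stand: Curing stand, fixed: base plate 140 x 370 x 6 mm and four rails along x (x -65 to +65 mm, tops 35 mm high) that leave three lanes 58 mm wide, 104 mm apart, open at both ends. Lamp bar over it: x +-30, y +-182, underside 125, top 165 mm high, on posts at y +-172 (40 x 20 mm). Origin: centre of underside; x away from the robot, along the lanes; covers lie across the two rails of a lane.
- lane0 (a point): Left lane (+y side): point in the middle of the lane's width at the height of the rail tops, below the middle of the lamp bar. A cover should come to rest with its origin here; its centre may be up to 25 mm off along the lane.
- lane1 (a point): Middle lane: the same point.
- lane2 (a point): Right lane (-y side): the same point.
- switch (a joint): Lamp switch, a black toggle lever on top of the lamp bar: 0 = off, leaning towards the robot (stand -x) by 0.5 rad from upright; 1.0 rad = fully on, leaning away by 0.5 rad. It turns about the stand's y axis, stays where it is left and takes a light push of a few N.
- switch_tip (a point): Centre of the round black knob (26 mm diameter) on the lamp lever's free end, 60 mm from the pivot; the rod is 10 mm thick. The pivot lies 22 mm above the lamp bar's top (stand x 0, y +75 mm), on a housing 70 x 50 x 25 mm.
- rack: Drying rack, fixed: four blue posts (10 mm square, 210 mm tall, at x +-50, y +-61 mm) and three levels of paired steel ledges along x (x -55 to +55 mm, 4 mm thick) with an open slot 58 mm wide (y +-29) between the pair. Front (-x, to the robot) open above 6 mm; at the back one thin tie at 204 mm. Upstands of the ledges (3 mm) stand at y +-56. Origin: centre of underside.
- level0 (a point): Middle of the slot at the height of the lowest ledges' tops, 50 mm above the table.
- level1 (a point): The same for the middle level, 105 mm above the table.
- level2 (a point): The same for the top level, 160 mm above the table.
- cover0: Round cast cover, 84 mm diameter, 6 mm thick, with a raised boss 44 mm wide and 4 mm high on top; about 90 g. Red primer. Origin: centre of the flat underside, z up. Starts flat across the two ledges of the lowest rack level, if present.
- cover1: Round cast cover, 84 mm diameter, 6 mm thick, with a raised boss 44 mm wide and 4 mm high on top; about 90 g. Red primer. Origin: centre of the flat underside, z up. Starts flat across the two ledges of the middle rack level, if present.
- cover2: Round cast cover, 84 mm diameter, 6 mm thick, with a raised boss 44 mm wide and 4 mm high on top; about 90 g. Red primer. Origin: centre of the flat underside, z up. Starts flat across the two ledges of the top rack level, if present.
- lifter: Flat lifter, 260 mm long, 0.2 kg: wooden handle (x -60 to +50 mm, 24 mm wide, 30 mm high) and flat steel blade (x +50 to +200 mm, 36 mm wide, 4 mm thick), undersides flush. Origin: on the underside, below the handle; x points along the blade to its tip, z up when lying flat. Centre of mass about 20 to 30 mm ahead of the origin.
- seat (a point): Point on the blade's upper face, 150 mm ahead of the lifter's origin and 50 mm behind the blade's tip: where a cover's centre should ride.
- lifter_mid (a point): Middle of the lifter's length, on its underside (70 mm ahead of its origin).
- mat: Black rubber mat for the lifter, fixed, 290 x 90 x 3 mm, x along its length; origin: centre of the underside. The lifter starts lying on it lengthwise.
- offcut0: Offcut of steel strut channel, 120 mm long (x), 41 mm wide (y), 41 mm high, open side up, about 0.28 kg; origin: centre of the underside. Lies on the table in front of the stand, in the way of the lifter, if present.
- offcut1: Offcut of steel strut channel, 120 mm long (x), 41 mm wide (y), 41 mm high, open side up, about 0.28 kg; origin: centre of the underside. Lies on the table in front of the stand, in the way of the lifter, if present.
- bin: Blue plastic scrap bin, fixed, open top, outer size 240 (x) x 170 (y) x 80 mm, walls and floor 4 mm; origin: centre of the underside.
- tin: Bystander: paint tin, 80 mm diameter, 100 mm tall; origin: centre of the underside.
- tee: Bystander: iron pipe tee lying flat, 110 mm long, 44 mm high; origin: on the table under the middle of its run.
- wrench: Bystander: open-end wrench, 200 mm long, lying flat.

How it is judged:
By the outcome, as a careful person would: the job done as asked, in the order asked, and still so for the second after the job is handed in, with the robot touching nothing.
Of cover0, cover1, cover2 only 2 to 3 are there at a start; the rules pass over those that are not, and their reading is None.
Of offcut0, offcut1 only 1 to 2 are there at a start; the rules pass over those that are not, and their reading is None.
At some moment in a run one of offcut0, offcut1, lifter may be knocked a few centimetres aside while the robot is not near it.
It also fails if it takes over 210 s, if anything falls off the work surface, if the arm or the gripper's body presses on something with over 40 N, if the wrist force passes 120 N, or if a joint passes its speed limit or range.

## Working session

There is one attempt and no reset: what is moved stays moved. The work goes in short steps, Python scripts to look and compute and a tool call to move; the robot and the scene stay as the last step left them, time stands still between calls to the robot, and variables do not carry over. Pictures are saved under pics/ and viewed, about 12 in all and at most 16, crops included, and the job is handed in when it is done.

Besides the shell and the picture viewer there is one more tool, called after ">>>" in YAML: its name, and indented under it one key for each argument. arm_command: Moves the arm, as the interface text tells. Its arguments: {"type":"object","properties":{"rows":{"type":"string"},"jaw":{"type":"number"},"squeeze":{"type":"number"}},"required":["rows"]}

```bash
ls; mkdir -p pics; python3 - <<'E'
from station import monitor, vision
import cv2
print(monitor.get_obs())
for n in ("scene","top"):
    d=vision.get_image(n); cv2.imwrite(f"pics/{n}0.png",d["frame"][:,:,::-1]); print(n,{k:v for k,v in d.items() if k!="frame"})
d=vision.get_image("wrist"); print({k:v for k,v in d.items() if k!="frame"})
E
```

```text
pics
{'t': 0.0, 'q': array([ 9.86994077e-01,  5.33488464e-02,  1.61430432e+00,  3.22113832e-05,
        1.47596742e+00, -1.19026319e-01]), 'dq': array([-0.00018605,  0.00021383,  0.00049378, -0.00036576, -0.00097928,
        0.00040982]), 'effort': array([-7.95595952e-04, -3.93698359e+01, -3.70166624e+01, -1.85598788e-04,
        7.44982157e-03,  1.26256072e-06]), 'tool_pos': array([0.27988574, 0.55830093, 0.30266166]), 'tool_rot': array([-7.23351613e-01, -3.05643310e+00,  2.97276260e-03]), 'contact_force': array([ 0.53538278, -0.08242413, -0.16554617]), 'wrist_torque': array([-0.00853861,  0.0124003 ,  0.03317852]), 'opening': 0.08544274879262623}
scene {'vfov': 48.83214978696664, 'cx': 252.53368714334263, 'cy': 194.5644953407191, 'R': array([[ 0.86567775,  0.50058056,  0.00459868],
       [ 0.37274244, -0.63841474, -0.67341644],
       [-0.33416331,  0.58467575, -0.73924905]]), 't': array([-0.52676022, -0.08460584,  1.65341345])}
top {'vfov': 53.17647291471212, 'cx': 243.29838005025712, 'cy': 198.60077870869364, 'R': array([[ 0.00317778, -0.99992091, -0.0121684 ],
       [-0.99265795, -0.00168289, -0.12094362],
       [ 0.12091358,  0.01246339, -0.99258479]]), 't': array([0.05196428, 0.59383862, 1.38779534])}
{'vfov': 69.83052374147435, 'cx': 256.0066417358459, 'cy': 191.8069528496172, 'T_tool_cam': array([[-7.28453479e-05, -9.62318587e-01, -2.71924498e-01,
         6.88416881e-02],
       [ 9.99999913e-01,  4.16920234e-05, -4.15432782e-04,
         5.52917968e-04],
       [ 4.11115770e-04, -2.71924504e-01,  9.62318500e-01,
        -6.99457668e-02],
       [ 0.00000000e+00,  0.00000000e+00,  0.00000000e+00,
         1.00000000e+00]])}
```

```bash
python3 - <<'E'
import cv2
for n in ("scene","top"):
    a=cv2.imread(f"pics/{n}0.png"); cv2.imwrite(f"pics/{n}0b.png",cv2.resize(a,(800,600),interpolation=cv2.INTER_CUBIC))
E
```

```text
(no output)
```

View pics/scene0b.png

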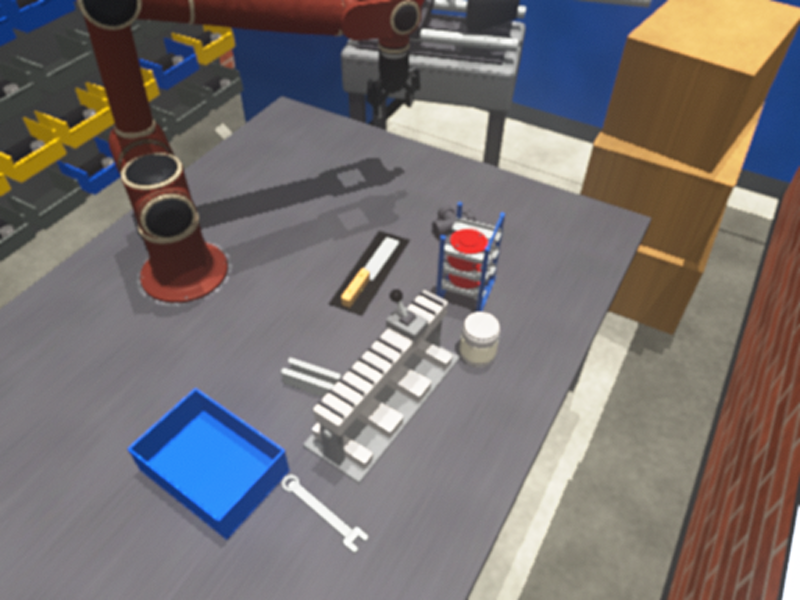

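View pics/top0b.png

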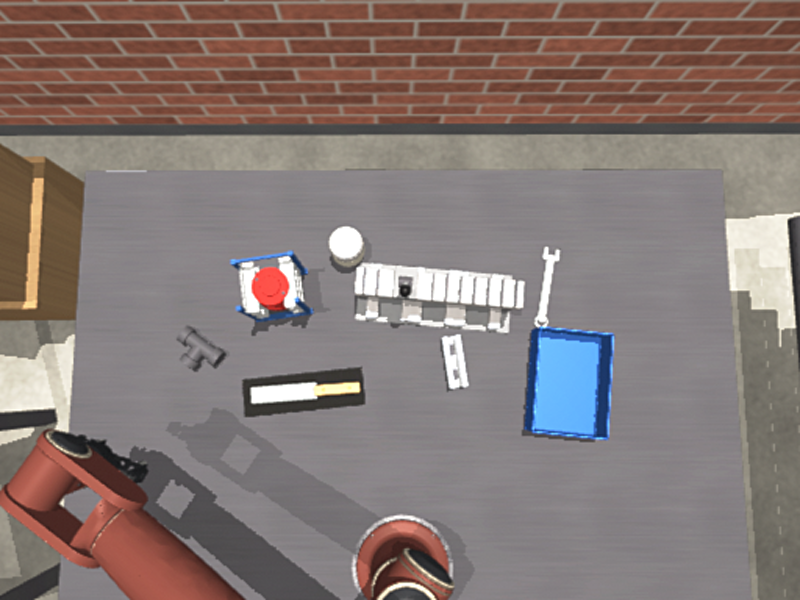

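Scene and top views (800x600): there are three red covers in the rack at (270,288) and one white offcut at (455,362) in the top view. The lifter lies on the mat with its handle at (338,388) and its blade towards +y. The stand spans (356-525, 262-331), the bin is at (570,383), and the lever knob is at (405,288).

```bash
cat > h.py <<'E'
import numpy as np, cv2
from scipy.spatial.transform import Rotation as Ro
from station import monitor, vision
def cam(name, save=None):
    o=monitor.get_obs(); d=vision.get_image(name); f=d["frame"]
    if save: cv2.imwrite(save,cv2.resize(f[:,:,::-1],(800,600),interpolation=cv2.INTER_CUBIC))
    F=f.shape[0]/2/np.tan(np.radians(d["vfov"])/2)
    if name=="wrist":
        T=np.eye(4);T[:3,:3]=Ro.from_rotvec(o["tool_rot"]).as_matrix();T[:3,3]=o["tool_pos"]
        W=T@d["T_tool_cam"]; Rc,c=W[:3,:3],W[:3,3]
    else: Rc=d["R"].T; c=-Rc@d["t"]
    return dict(f=f,F=F,cx=d["cx"],cy=d["cy"],R=Rc,c=c)
def ray(k,u,v):
    d=k["R"]@np.array([(u-k["cx"])/k["F"],(v-k["cy"])/k["F"],1]); return d/np.linalg.norm(d)
def onz(k,u,v,z):
    d=ray(k,u,v); return k["c"]+d*(z-k["c"][2])/d[2]
def tri(k1,p1,k2,p2):
    a,b=ray(k1,*p1),ray(k2,*p2); s=np.linalg.lstsq(np.c_[a,-b],k2["c"]-k1["c"],rcond=None)[0]
    P,Q=k1["c"]+a*s[0],k2["c"]+b*s[1]; return (P+Q)/2,np.linalg.norm(P-Q)
def proj(k,X):
    p=k["R"].T@(np.array(X)-k["c"]); return np.array([k["cx"]+k["F"]*p[0]/p[2],k["cy"]+k["F"]*p[1]/p[2]])
def mask(k,name):
    h=cv2.cvtColor(k["f"],cv2.COLOR_RGB2HSV).astype(int); H,S,V=h[...,0],h[...,1],h[...,2]
    m={"red":((H<6)|(H>174))&(S>200)&(V>120),"blue":(H>100)&(H<125)&(S>170)&(V>80),"black":(V<45),
       "wood":(H>12)&(H<28)&(S>80)&(V>120),"white":(S<40)&(V>180)}[name]
    return m.astype(np.uint8)
def blobs(m,amin=20,win=None):
    if win is not None:
        w=np.zeros_like(m);w[win[1]:win[3],win[0]:win[2]]=1;m=m*w
    cs=cv2.findContours(m,cv2.RETR_EXTERNAL,cv2.CHAIN_APPROX_NONE)[0]
    return sorted([c for c in cs if cv2.contourArea(c)>amin],key=cv2.contourArea,reverse=True)
E
python3 - <<'E'
from h import *
np.set_printoptions(precision=4,suppress=True)
T=cam("top");S=cam("scene")
def show(n,k,col,z,win=None,amin=40):
    for c in blobs(mask(k,col),amin,win)[:4]:
        r=cv2.minAreaRect(c); b=cv2.boxPoints(r)
        print(n,col,np.round(r[0],1),cv2.contourArea(c),"ctr",onz(k,*r[0],z)[:2],"box",[list(np.round(onz(k,*p,z)[:2],3)) for p in b])
show("bin",T,"blue",.08,(320,190,420,300))
show("offcut",T,"white",.041,(270,205,320,260))
show("handle",T,"wood",.033,(140,220,250,280))
show("mat",T,"black",.003,(140,220,250,280))
show("blade",T,"white",.007,(150,235,205,265))
show("cover",T,"red",.170,(140,150,210,220))
show("tin",T,"white",.1,(205,140,235,175))
show("knob",T,"black",.24,(245,170,275,200),20)
show("stand",T,"white",.165,(220,160,340,200))
# two view: knob, handle
kS=blobs(mask(S,"black"),20,(245,180,260,200)); kT=blobs(mask(T,"black"),20,(245,170,275,200))
ctr=lambda c:np.array(cv2.minAreaRect(c)[0])
if kS and kT: print("knob",tri(T,ctr(kT[0]),S,ctr(kS[0])))
hS=blobs(mask(S,"wood"),20,(210,160,245,200)); hT=blobs(mask(T,"wood"),20,(140,220,250,280))
if hS: print("handle",tri(T,ctr(hT[0]),S,ctr(hS[0])))
E
```

```text
bin blue [364.2 244.8] 3338.0 ctr [ 0.4246 -0.3747] box [[np.float64(0.313), np.float64(-0.271)], [np.float64(0.552), np.float64(-0.295)], [np.float64(0.538), np.float64(-0.481)], [np.float64(0.301), np.float64(-0.453)]]
offcut white [290.8 231. ] 372.0 ctr [ 0.4739 -0.1207] box [[np.float64(0.532), np.float64(-0.09)], [np.float64(0.539), np.float64(-0.134)], [np.float64(0.417), np.float64(-0.151)], [np.float64(0.41), np.float64(-0.107)]]
offcut white [290.1 207. ] 93.5 ctr [ 0.5624 -0.1192] box [[np.float64(0.559), np.float64(-0.044)], [np.float64(0.578), np.float64(-0.046)], [np.float64(0.566), np.float64(-0.194)], [np.float64(0.547), np.float64(-0.192)]]
blade white [181.5 251.1] 374.5 ctr [0.3995 0.2839] box [[np.float64(0.412), np.float64(0.364)], [np.float64(0.425), np.float64(0.208)], [np.float64(0.387), np.float64(0.204)], [np.float64(0.374), np.float64(0.36)]]
tin white [220.8 155.1] 329.0 ctr [0.7435 0.1341] box [[np.float64(0.76), np.float64(0.185)], [np.float64(0.795), np.float64(0.117)], [np.float64(0.727), np.float64(0.084)], [np.float64(0.693), np.float64(0.151)]]
knob black [258.5 186. ] 24.0 ctr [0.6095 0.0025] box [[np.float64(0.619), np.float64(0.01)], [np.float64(0.619), np.float64(-0.005)], [np.float64(0.6), np.float64(-0.005)], [np.float64(0.6), np.float64(0.01)]]
stand white [278.  181.8] 1691.5 ctr [ 0.6355 -0.0656] box [[np.float64(0.615), np.float64(0.109)], [np.float64(0.686), np.float64(0.104)], [np.float64(0.656), np.float64(-0.241)], [np.float64(0.586), np.float64(-0.233)]]
stand white [332.5 188. ] 54.0 ctr [ 0.6146 -0.2492] box [[np.float64(0.587), np.float64(-0.24)], [np.float64(0.643), np.float64(-0.245)], [np.float64(0.642), np.float64(-0.259)], [np.float64(0.586), np.float64(-0.254)]]Traceback (most recent call last):
  File "<stdin>", line 22, in <module>
IndexError: list index out of range
```

>>> arm_command:
  rows: "14 -50 20 0 0 3; 30 -105 20 0 0 6; 46 -160 20 0 0 9; 62 -215 20 0 0 12; 78 -270 20 0 0 15; 94 -325 20 0 0 18; 110 -380 20 0 0 21; 126 -440 20 0 0 24; 144 -500 20 0 0 27; 162 -560 20 0 0 30; 180 -620 20 0 0 33; 194 -679 20 0 0 35"
  jaw: 1

```text
t: 1.75
tool_pos: [0.4742, -0.1227, 0.3234]
tool_rot: [-0.23, 3.132, -0.002]
contact_force: [1.0, 0.4, 0.2]
opening: 0.0853
```

```bash
python3 - <<'E'
from h import *
np.set_printoptions(precision=4,suppress=True)
k=cam("wrist","pics/w1.png")
print(monitor.get_obs()["tool_pos"],monitor.get_obs()["tool_rot"])
E
```

```text
[ 0.4748 -0.1285  0.3232] [-0.2228  3.1336 -0.01  ]
```

View pics/w1.png

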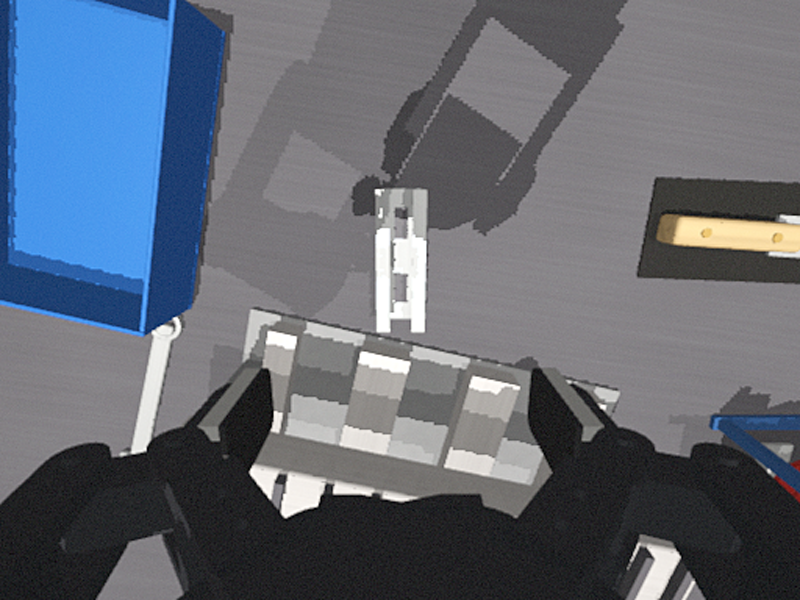

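Wrist view: the offcut spans columns 376-428 and rows 188-332, aligned with the jaws, and there is no second offcut. The four rails, the bin and the lifter handle at (730,235) are also in view.

```bash
python3 - <<'E'
from h import *
np.set_printoptions(precision=4,suppress=True)
k=cam("wrist"); s=.64
P=[onz(k,u*s,v*s,.041) for u,v in((376,188),(428,188),(426,332),(377,332))]
for p in P: print(p[:2])
c=np.mean(P,0); d=(P[3]+P[2]-P[0]-P[1])/2; print("c",c,"len",np.linalg.norm(d),"yaw",np.degrees(np.arctan2(d[1],d[0])),"w",np.linalg.norm(P[0]-P[1]))
o=monitor.get_obs(); R=Ro.from_rotvec(o["tool_rot"]).as_matrix(); print(o["tool_pos"],"toolx yaw",np.degrees(np.arctan2(R[1,0],R[0,0])),"z",R[:,2])
T=cam("top"); b=cv2.minAreaRect(blobs(mask(T,"white"),40,(270,205,320,260))[0])[0]
u=np.mean([[376,188],[428,188],[426,332],[377,332]],0)*s
print("tri",tri(k,u,T,b))
# stand rails front corners: near ends of base plate, z=.006
for u,v in((250,308),(619,392)): print("base corner",onz(k,u*s,v*s,.006)[:2])
for u,v in((268,330),(297,334),(363,350),(409,358),(471,377),(519,386)): print("rail top corner",onz(k,u*s,v*s,.035)[:2])
# bin inner/outer rim right side corners z .08
for u,v in((222,32),(142,333),(0,302)): print("bin",onz(k,u*s,v*s,.08)[:2])
E
```

```text
[ 0.417  -0.1576]
[ 0.4112 -0.1167]
[ 0.5311 -0.0992]
[ 0.5372 -0.1414]
c [ 0.4741 -0.1287  0.041 ] len 0.1212297616890856 yaw 7.996346762921499 w 0.04124596687578283
[ 0.4743 -0.1252  0.323 ] toolx yaw -171.99430446313684 z [-0.0006 -0.0024 -1.    ]
tri (array([ 0.6117, -0.1282, -0.6193]), np.float64(0.04757948875796712))
base corner [ 0.5436 -0.2635]
base corner [0.5782 0.1039]
rail top corner [ 0.5515 -0.2372]
rail top corner [ 0.5516 -0.2115]
rail top corner [ 0.5582 -0.1517]
rail top corner [ 0.5599 -0.1098]
rail top corner [ 0.5703 -0.0511]
rail top corner [ 0.5728 -0.006 ]
bin [ 0.3332 -0.2661]
bin [ 0.55   -0.3217]
bin [ 0.5402 -0.429 ]
```

>>> arm_command:
  rows: "0 0 -30 0 0 0; 0 0 -80 0 0 0; 0 0 -120 0 0 0; 0 0 -120 0 0 0; 0 0 -120 0 0 0"

```text
t: 2.52
tool_pos: [0.4748, -0.1226, 0.2048]
tool_rot: [-0.223, 3.132, -0.002]
contact_force: [-0.1, 0.7, 1.2]
opening: 0.0859
```

```bash
python3 - <<'E'
from h import *
np.set_printoptions(precision=4,suppress=True)
for i in range(3): print(monitor.get_obs()["tool_pos"])
k=cam("wrist","pics/w2.png"); print(monitor.get_obs()["tool_pos"])
for c in blobs(mask(k,"white"),100)[:4]: r=cv2.boundingRect(c); print(r, onz(k,r[0],r[1],.041)[:2],onz(k,r[0]+r[2],r[1]+r[3],.041)[:2])
E
```

```text
[ 0.4748 -0.1226  0.2048]
[ 0.4748 -0.1226  0.2048]
[ 0.4748 -0.1226  0.2048]
[ 0.4752 -0.1229  0.2055]
(233, 169, 47, 86) [ 0.455  -0.1454] [ 0.5306 -0.0916]
(33, 237, 29, 54) [ 0.5451 -0.3215] [ 0.6002 -0.2976]
(218, 271, 48, 19) [ 0.556  -0.1478] [ 0.5703 -0.0989]
(174, 241, 52, 20) [ 0.5304 -0.1916] [ 0.5442 -0.1414]
```

View pics/w2.png

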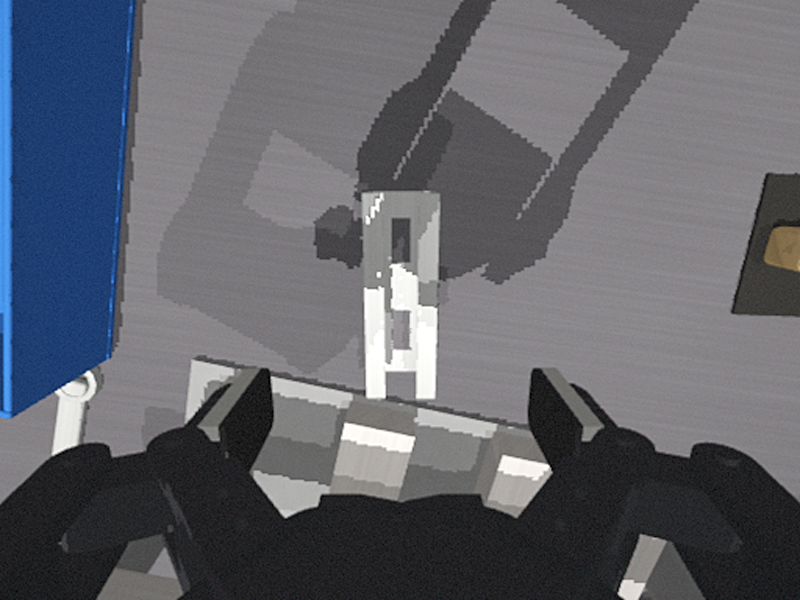

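The offcut is at columns 362-440 and rows 190-398, centred on the tool axis (400), with nothing under the jaws. I'll grasp it.

>>> arm_command:
  rows: "0 0 -40 0 0 0; 0 0 -80 0 0 0; 0 0 -110 0 0 0; 0 0 -122 0 0 0; 0 0 -122 0 0 0; 0 0 -122 0 0 0"

```text
t: 3.32
tool_pos: [0.4767, -0.1235, 0.0856]
tool_rot: [-0.223, 3.128, -0.006]
contact_force: [0.1, 0.5, 0.7]
opening: 0.0853
```

>>> arm_command:
  rows: "0 0 0 0 0 0; 0 0 0 0 0 0; 0 0 0 0 0 0; 0 0 0 0 0 0; 0 0 0 0 0 0; 0 0 0 0 0 0; 0 0 0 0 0 0; 0 0 0 0 0 0"
  jaw: 0
  squeeze: 60

```text
t: 4.32
tool_pos: [0.4773, -0.1237, 0.0866]
tool_rot: [-0.222, 3.126, -0.007]
contact_force: [-1.0, 0.8, 5.7]
opening: 0.04
```

>>> arm_command:
  rows: "0 0 20 0 0 0; 0 0 60 0 0 0; 0 0 110 0 0 0; 0 0 150 0 0 0; 0 0 160 0 0 0; 0 0 160 0 0 0"

```text
t: 5.08
tool_pos: [0.4768, -0.1235, 0.2452]
tool_rot: [-0.222, 3.128, -0.006]
contact_force: [-0.2, 0.8, -4.6]
opening: 0.0397
```

>>> arm_command:
  rows: "-10 -45 0 0 0 -3; -20 -100 0 0 0 -6; -30 -155 0 0 0 -9; -42 -210 0 0 0 -12; -52 -255 0 0 0 -14; -52 -266 0 0 0 -14; -52 -266 0 0 0 -14; -52 -266 -40 0 0 -14; -52 -266 -90 0 0 -14; -52 -266 -125 0 0 -14; -52 -266 -135 0 0 -14; -52 -266 -135 0 0 -14"

```text
t: 6.58
tool_pos: [0.4251, -0.3885, 0.1099]
tool_rot: [0.159, 3.133, -0.005]
contact_force: [0.2, -0.5, -2.9]
opening: 0.04
```

```bash
python3 - <<'E'
from h import *
k=cam("wrist","pics/w3.png");print(monitor.get_obs()["contact_force"])
E
```

```text
[-0.57496064 -0.54381021 -2.17215574]
```

View pics/w3.png

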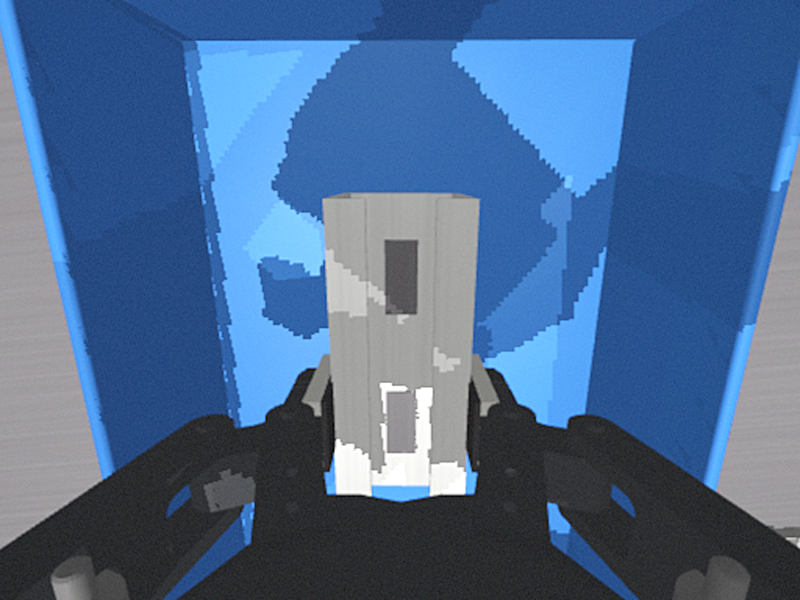

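The offcut is centred over the bin floor (columns 325-478), aligned with the walls (rims at about 100 and 725). I'll lower it a little and release.

>>> arm_command:
  rows: "0 0 -8 0 0 0; 0 0 -14 0 0 0; 0 0 -14 0 0 0"

```text
t: 7.0
tool_pos: [0.4254, -0.3892, 0.097]
tool_rot: [0.159, 3.132, -0.007]
contact_force: [0.7, 1.4, -4.3]
opening: 0.0404
```

>>> arm_command:
  rows: "0 0 0 0 0 0; 0 0 0 0 0 0; 0 0 0 0 0 0; 0 0 0 0 0 0; 0 0 30 0 0 0; 0 0 80 0 0 0; 0 0 140 0 0 0; 0 0 180 0 0 0; 0 0 190 0 0 0; 0 0 190 0 0 0"
  jaw: 0.75

```text
t: 8.25
tool_pos: [0.4254, -0.3892, 0.2869]
tool_rot: [0.159, 3.131, -0.008]
contact_force: [0.4, -0.7, -0.3]
opening: 0.0638
```

```bash
python3 - <<'E'
from h import *
np.set_printoptions(precision=4,suppress=True)
k=cam("wrist"); m=mask(k,"white"); b=blobs(m,100)[:3]; print([cv2.boundingRect(c) for c in b])
T=cam("top"); S=cam("scene")
# lifter now
h=cv2.cvtColor(T["f"],cv2.COLOR_RGB2HSV); 
for c in blobs(((h[...,0]>10)&(h[...,0]<30)&(h[...,1]>60)&(h[...,2]>100)).astype(np.uint8),20,(140,220,250,280)):
    r=cv2.minAreaRect(c); print("wood",r,onz(T,*r[0],.033)); pT=r[0]
hs=cv2.cvtColor(S["f"],cv2.COLOR_RGB2HSV)
for c in blobs(((hs[...,0]>10)&(hs[...,0]<30)&(hs[...,1]>60)&(hs[...,2]>100)).astype(np.uint8),20,(205,150,270,205)):
    r=cv2.minAreaRect(c); print("woodS",r,tri(T,pT,S,r[0]))
for c in blobs(mask(T,"white"),100,(150,230,215,265)): 
    r=cv2.minAreaRect(c); print("blade",r,onz(T,*r[0],.007)); b=cv2.boxPoints(r); print([onz(T,*p,.007)[:2] for p in b])
E
```

```text
[(239, 143, 36, 78), (386, 255, 23, 25), (292, 282, 16, 34)]Traceback (most recent call last):
  File "<stdin>", line 11, in <module>
NameError: name 'pT' is not defined. Did you mean: 'T'?
```

>>> arm_command:
  rows: "0 45 10 0 0 -5; -1 95 10 0 0 -11; -2 145 10 0 0 -18; -3 195 10 0 0 -25; -5 245 10 0 0 -32; -7 300 10 0 0 -40; -10 350 10 0 0 -48; -12 400 10 0 0 -56; -15 450 10 0 0 -64; -17 500 10 0 0 -71; -20 550 10 0 0 -77; -20 569 10 0 0 -79"
  jaw: 1

```text
t: 9.9
tool_pos: [0.4036, 0.1826, 0.2921]
tool_rot: [-2.116, -2.321, 0.009]
contact_force: [-1.2, -0.2, -0.6]
opening: 0.0854
```

>>> arm_command:
  rows: "0 0 0 0 0 0; 0 0 0 0 0 0"

```text
t: 10.15
tool_pos: [0.4032, 0.182, 0.2906]
tool_rot: [-2.115, -2.32, 0.013]
contact_force: [-0.7, -0.8, 0.9]
opening: 0.0851
```

```bash
cat >> h.py <<'E'
def lifter(k,z0=.003):
    "handle and blade boxes in the wrist view, on planes of their top faces"
    h=cv2.cvtColor(k["f"],cv2.COLOR_RGB2HSV).astype(int)
    w=((h[...,0]>8)&(h[...,0]<32)&(h[...,1]>50)&(h[...,2]>90)).astype(np.uint8)
    out={}
    for n,m,z in(("wood",w,z0+.030),("white",mask(k,"white"),z0+.004)):
        b=blobs(m,300)
        if b: r=cv2.minAreaRect(b[0]); out[n]=(r,[onz(k,*p,z)[:2] for p in cv2.boxPoints(r)],onz(k,*r[0],z)[:2])
    return out
E
python3 - <<'E'
from h import *
np.set_printoptions(precision=4,suppress=True)
k=cam("wrist","pics/w4.png"); print(monitor.get_obs()["tool_pos"])
for n,v in lifter(k).items(): print(n,v[0],"\n",np.array(v[1]),"c",v[2])
E
```

```text
[0.4034 0.1818 0.2911]
wood ((261.0, 190.0), (86.0, 20.0), 90.0) 
 [[0.3928 0.2119]
 [0.4164 0.2141]
 [0.4282 0.1043]
 [0.4025 0.1018]] c [0.4097 0.1605]
white ((263.0, 81.49998474121094), (31.999996185302734, 136.99996948242188), 0.0) 
 [[0.3877 0.2045]
 [0.3749 0.3578]
 [0.4108 0.3611]
 [0.4285 0.2083]] c [0.4    0.2878]
```

View pics/w4.png

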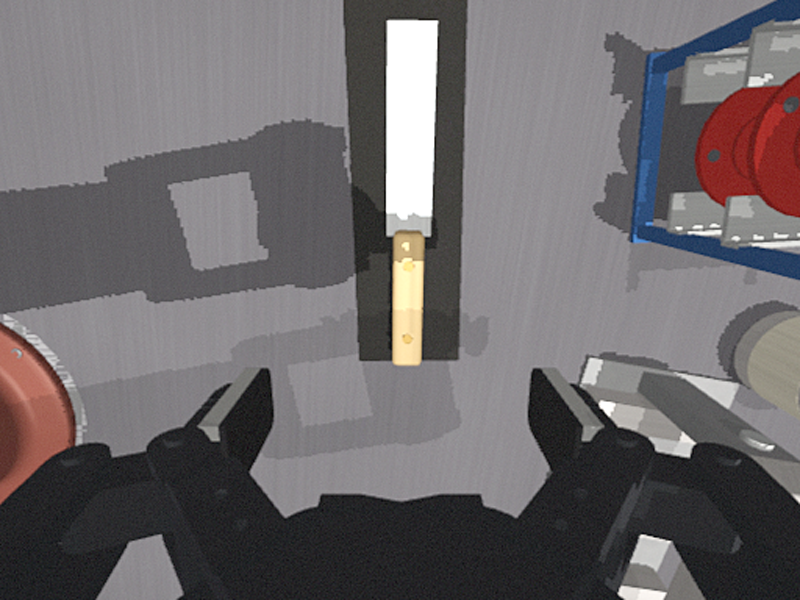

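The lifter has not been disturbed: handle at columns 392-423, rows 230-366, blade at columns 386-438, with the axis parallel to the tool x. To the right is the rack at (640-800, 50-270). I'll go lower and take a second view for height.

>>> arm_command:
  rows: "2 -5 -30 0 0 0.3; 4 -12 -70 0 0 0.3; 6 -16 -100 0 0 0.3; 6 -16 -110 0 0 0.3; 6 -16 -110 0 0 0.3; 6 -16 -110 0 0 0.3"

```text
t: 10.95
tool_pos: [0.4103, 0.1659, 0.1827]
tool_rot: [-2.111, -2.326, 0.008]
contact_force: [-0.2, 0.1, 0.2]
opening: 0.0855
```

```bash
python3 - <<'E'
from h import *
np.set_printoptions(precision=4,suppress=True)
k=cam("wrist","pics/w5.png"); o=monitor.get_obs();print(o["tool_pos"],o["tool_rot"])
for n,v in lifter(k).items(): print(n,v[0],"\n",np.array(v[1]),"c",v[2])
# width-based height of handle top face: pixel width vs 24 mm
r=lifter(k)["wood"][0]; w=min(r[1])+1; d=ray(k,*r[0]); fz=k["R"][:,2]
print("depth from 24mm width",k["F"]*.024/w, "-> z",k["c"][2]+d[2]*(k["F"]*.024/w)/(d@fz))
E
```

```text
[0.4103 0.166  0.1828] [ 2.1113  2.3263 -0.0079]
wood ((254.9732666015625, 204.51568603515625), (29.147289276123047, 123.2164306640625), 0.6095064878463745) 
 [[0.4015 0.102 ]
 [0.3937 0.2114]
 [0.4166 0.2134]
 [0.4276 0.1043]] c [0.4096 0.1613]
white ((258.0, 74.0), (148.0, 46.0), 90.0) 
 [[0.3789 0.3172]
 [0.4143 0.3206]
 [0.4282 0.2075]
 [0.3875 0.2035]] c [0.4019 0.2661]
depth from 24mm width 0.21898038234713382 -> z 0.044676392309792146
```

>>> arm_command:
  rows: "0 0 -40 0 0 0; -1 0 -80 0 0 0; -1 0 -100 0 0 0; -1 0 -103 0 0 0; -1 0 -103 0 0 0; -1 0 -103 0 0 0"

```text
t: 11.75
tool_pos: [0.4106, 0.1663, 0.0815]
tool_rot: [2.11, 2.325, -0.004]
contact_force: [0.6, 1.0, 1.0]
opening: 0.0852
```

>>> arm_command:
  rows: "0 0 0 0 0 0; 0 0 0 0 0 0; 0 0 0 0 0 0; 0 0 0 0 0 0; 0 0 0 0 0 0; 0 0 0 0 0 0; 0 0 0 0 0 0; 0 0 0 0 0 0; 0 0 0 0 0 0"
  jaw: 0
  squeeze: 100

```text
t: 12.88
tool_pos: [0.4109, 0.1663, 0.0818]
tool_rot: [2.11, 2.325, -0.003]
contact_force: [0.1, -0.1, 5.3]
opening: 0.0225
```

```bash
cat >> h.py <<'E'
def pose():
    o=monitor.get_obs(); R=Ro.from_rotvec(o["tool_rot"]).as_matrix()
    print("t",o["t"],"pos",np.round(o["tool_pos"],4),"yaw",round(np.degrees(np.arctan2(R[1,0],R[0,0])),2),"toolx",np.round(R[:,0],4),"tooly",np.round(R[:,1],4),"F",np.round(o["contact_force"],1),"open",round(o["opening"],4))
    return o,R
E
python3 -c "
from h import *
pose()"
```

```text
t 12.875 pos [0.4109 0.1663 0.0818] yaw 95.55 toolx [-0.0968  0.9953 -0.0031] tooly [9.953e-01 9.680e-02 1.000e-04] F [ 0.1 -0.1  5.3] open 0.0225
```

```bash
python3 - <<'E'
from h import *
np.set_printoptions(precision=4,suppress=True)
for n,pts in(("top",((172,184),(170,178),(216,248),(160,258))),("scene",((300,154),(298,168)))):
    a=cv2.imread(f"pics/{n}0.png"); h=cv2.cvtColor(a,cv2.COLOR_BGR2HSV)
    for u,v in pts: print(n,u,v,a[v,u],h[v,u])
T=cam("top");a=cv2.imread("pics/top0.png")[:,:,::-1].copy();T["f"]=a
for win in((140,150,210,220),):
  for c in blobs(mask(T,"red"),10,win): r=cv2.minAreaRect(c);print(r,onz(T,*r[0],.17))
  for c in blobs(mask(T,"blue"),4,win): r=cv2.minAreaRect(c);print("blue",r,[onz(T,*p,.21)[:2] for p in cv2.boxPoints(r)])
E
```

```text
top 172 184 [ 74  83 254] [  2 181 254]
top 170 178 [ 75  84 254] [  2 180 254]
top 216 248 [199 252 255] [ 28  56 255]
top 160 258 [60 64 66] [20 23 66]
scene 300 154 [ 48  54 243] [  1 205 243]
scene 298 168 [ 41  42 112] [  0 162 112]
```

>>> arm_command:
  rows: "0 0 10 0 0 0; 0 0 30 0 0 0; 0 0 60 0 0 0; 0 0 100 0 0 0; 0 0 140 0 0 0; 0 0 170 0 0 0; 0 0 180 0 0 0; 0 0 180 0 0 0"

```text
t: 13.92
tool_pos: [0.4106, 0.1663, 0.2614]
tool_rot: [2.11, 2.325, -0.003]
contact_force: [-0.4, -0.2, -2.0]
opening: 0.022
```

```bash
sed -i 's/(S>200)&(V>120)/(S>140)\&(V>70)/' h.py; python3 - <<'E'
from h import *
np.set_printoptions(precision=4,suppress=True)
T=cam("top");T["f"]=cv2.imread("pics/top0.png")[:,:,::-1].copy()
win=(140,150,210,220)
for c in blobs(mask(T,"red"),10,win): r=cv2.minAreaRect(c);print(r,"cover2?",onz(T,*r[0],.168))
for c in blobs(mask(T,"blue"),4,win): r=cv2.minAreaRect(c);print("blue",r[0],[onz(T,*p,.21)[:2] for p in cv2.boxPoints(r)])
# w4 camera pose
k=cam("wrist"); d=vision.get_image("wrist")["T_tool_cam"]; M=np.eye(4);M[:3,:3]=Ro.from_rotvec([-2.115,-2.32,.013]).as_matrix();M[:3,3]=[.4033,.1819,.2909]
W=M@d;k["R"],k["c"]=W[:3,:3],W[:3,3]
for u,v in((650,55),(636,240)): print("front foot",onz(k,u*.64,v*.64,.006)[:2])
k["f"]=cv2.resize(cv2.imread("pics/w4.png")[:,:,::-1],(512,384))
t=cv2.imread("pics/top0.png")[150:220,140:240]; w=cv2.imread("pics/w4.png")[0:420,560:800]
cv2.imwrite("pics/c1.png",np.hstack([cv2.resize(t,(560,392),interpolation=cv2.INTER_CUBIC),cv2.resize(w,(224,392))]))
S=cv2.imread("pics/scene0.png")
E
```

```text
((172.5, 184.5), (27.0, 23.0), 90.0) cover2? [0.6254 0.2919 0.168 ]
front foot [0.5702 0.3534]
front foot [0.593  0.2188]
```

View pics/c1.png

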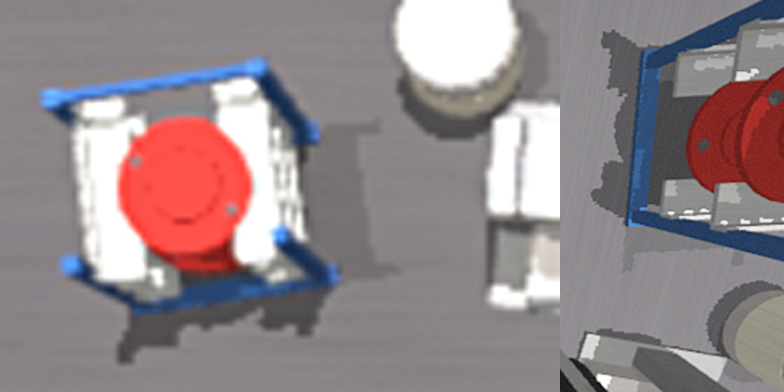

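Crop: the rack post tops (z 0.21) are at crop pixels (73,265), (282,236), (258,67) and (52,100), with cover2 red at (184,190). The front feet are at about (135,310) and (335,278).

```bash
python3 - <<'E'
from h import *
np.set_printoptions(precision=4,suppress=True)
T=cam("top")
q=lambda u,v:(140+u/5.6-.4,150+v/5.6-.4)
P=np.array([onz(T,*q(*p),.21)[:2] for p in((73,265),(282,236),(258,67),(52,100))]);print(P)
c=P.mean(0); fx=(P[2]+P[3]-P[0]-P[1])/2; fy=(P[0]+P[3]-P[1]-P[2])/2
print("centre",c,"lenx",np.linalg.norm(fx),"leny",np.linalg.norm(fy),"yaw",np.degrees(np.arctan2(fx[1],fx[0])),np.degrees(np.arctan2(-fy[0],fy[1])))
F=np.array([onz(T,*q(*p),0)[:2] for p in((135,312),(337,280))]); d=F[0]-F[1]; n=np.array([d[1],-d[0]])/np.linalg.norm(d); print("feet",F,np.linalg.norm(d),"yaw",np.degrees(np.arctan2(n[1],n[0])),"centre",F.mean(0)+n*.055)
f=np.array([[.5702,.3534],[.593,.2188]]); d=f[0]-f[1]; n=np.array([d[1],-d[0]])/np.linalg.norm(d); print("wrist feet",np.linalg.norm(d),"yaw",np.degrees(np.arctan2(n[1],n[0])),"centre",f.mean(0)+n*.055)
E
```

```text
[[0.5776 0.3475]
 [0.5948 0.2257]
 [0.6954 0.2419]
 [0.6755 0.3631]]
centre [0.6358 0.2945] lenx 0.1005156476555858 leny 0.1229113659069963 yaw 9.077650188267675 8.689982075821687
feet [[0.5719 0.357 ]
 [0.594  0.2198]] 0.13902412408096296 yaw 9.17190174243961 centre [0.6372 0.2972]
wrist feet 0.136517398158623 yaw 9.614117029818056 centre [0.6358 0.2953]
```

>>> arm_command:
  rows: "-3 5 -3 0 0 -5; -8 14 -7 0 0 -13; -14 22 -11 0 0 -22; -20 32 -15 0 0 -31; -27 42 -19 0 0 -40; -34 52 -23 0 0 -49; -40 60 -27 0 0 -58; -46 68 -30 0 0 -67; -51 75 -34 0 0 -75; -55 81 -36 0 0 -82; -56 84 -36 0 0 -86; -56 84 -36 0 0 -86.5"

```text
t: 15.62
tool_pos: [0.3535, 0.2501, 0.2227]
tool_rot: [-3.129, -0.249, 0.009]
contact_force: [0.0, -0.7, -1.9]
opening: 0.0222
```

>>> arm_command:
  rows: "0 0 0 0 0 0; 0 0 0 0 0 0"

```text
t: 15.88
tool_pos: [0.3534, 0.2499, 0.2222]
tool_rot: [-3.13, -0.25, 0.01]
contact_force: [0.1, -0.5, -2.5]
opening: 0.0224
```

```bash
python3 - <<'E'
from h import *
pose()
k=cam("wrist","pics/w6.png")
E
```

```text
t 15.875 pos [0.3534 0.2499 0.2222] yaw 9.12 toolx [ 0.9873  0.1585 -0.0063] tooly [ 0.1585 -0.9874 -0.0026] F [ 0.1 -0.5 -2.5] open 0.0224
```

View pics/w6.png

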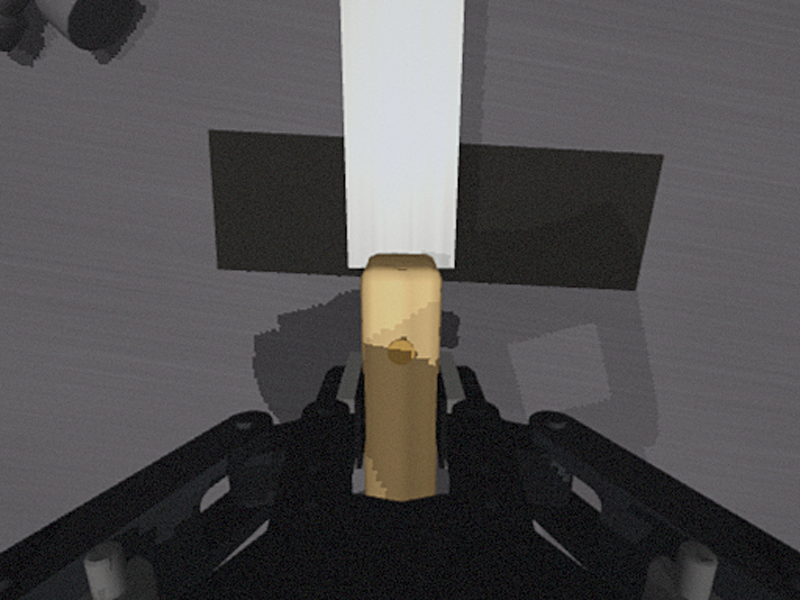

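Wrist view: the lifter is held straight (handle at columns 362-440, blade at columns 342-462). The mat corners are at (210,130), (662,155), (636,290) and (218,268).

>>> arm_command:
  rows: "15 2 0 0 -0.2 0; 35 5 0 0 -0.2 0; 55 9 0 0 -0.2 0; 75 12 0 0 -0.2 0; 95 15 0 0 -0.2 0; 115 18 0 0 -0.2 0; 130 21 0 0 -0.2 0; 134 21 0 0 -0.2 0; 134 21 0 0 -0.2 0"

```text
t: 17.05
tool_pos: [0.4873, 0.2708, 0.2222]
tool_rot: [-3.13, -0.249, 0.005]
contact_force: [-0.0, -0.1, -2.1]
opening: 0.0224
```

```bash
python3 - <<'E'
from h import *
np.set_printoptions(precision=4,suppress=True)
pose()
S=cam("scene"); T=cam("top")
a=S["f"][120:220,250:350,::-1]; b=T["f"][140:240,130:230,::-1]
cv2.imwrite("pics/c2.png",np.hstack([cv2.resize(x,(400,400),interpolation=cv2.INTER_CUBIC) for x in(a,b)]))
k=cam("wrist"); d=vision.get_image("wrist")["T_tool_cam"]; M=np.eye(4);M[:3,:3]=Ro.from_rotvec([-3.13,-.25,.01]).as_matrix();M[:3,3]=[.3534,.2499,.2222]
W=M@d;k["R"],k["c"]=W[:3,:3],W[:3,3]
P=np.array([onz(k,u*.64,v*.64,.003)[:2] for u,v in((210,130),(662,155),(636,290),(218,268))]); d=P[0]+P[3]-P[1]-P[2]
print("mat",P,P.mean(0),np.linalg.norm(d)/2,"yaw",np.degrees(np.arctan2(d[1],d[0])))
E
```

```text
t 17.05 pos [0.4873 0.2708 0.2222] yaw 9.11 toolx [ 0.9874  0.1583 -0.0033] tooly [ 0.1583 -0.9874 -0.002 ] F [-0.  -0.1 -2.1] open 0.0224
mat [[0.4302 0.3839]
 [0.4609 0.0989]
 [0.3727 0.0879]
 [0.3422 0.3751]] [0.4015 0.2364] 0.2876925260071346 yaw 96.10033957830933
```

View pics/c2.png

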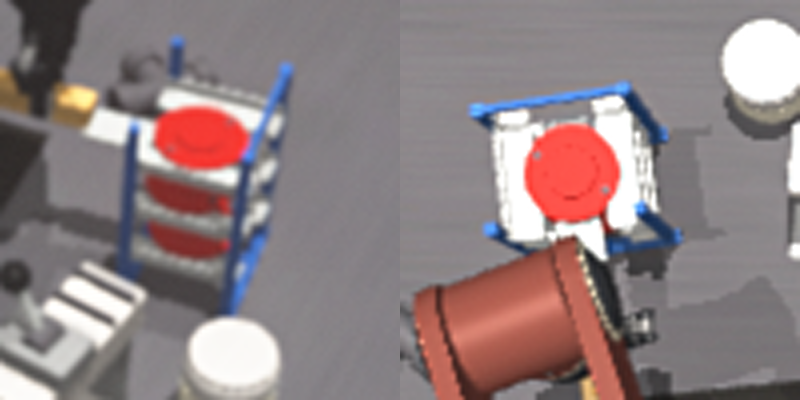

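The blade is under the top cover: in the scene crop it enters at (120,125), and in the top crop the cover is at (572,173). I'll shift back by 6 mm and lift.

>>> arm_command:
  rows: "-6 -3 0 0 0 0; -6 -3 2 0 0 0; -6 -3 5 0 0 0; -6 -3 8 0 0 0; -6 -3 11 0 0 0; -6 -3 14 0 0 0; -6 -3 18 0 0 0; -6 -3 22 0 0 0; -6 -3 26 0 0 0; -6 -3 28 0 0 0; -6 -3 28 0 0 0"

```text
t: 18.62
tool_pos: [0.4811, 0.2679, 0.2506]
tool_rot: [-3.13, -0.25, 0.004]
contact_force: [0.2, 0.3, -2.5]
opening: 0.0221
```

```bash
python3 - <<'E'
from h import *
np.set_printoptions(precision=4,suppress=True)
o,R=pose(); print(o["wrist_torque"])
T=cam("top")
for c in blobs(mask(T,"red"),100,(140,150,210,215)): r=cv2.minEnclosingCircle(c);b=cv2.boundingRect(c);print(r,b,onz(T,*r[0],o["tool_pos"][2]-.0748+.007)[:2])
print("seat",o["tool_pos"]+R[:,0]*.15)
E
```

```text
t 18.625 pos [0.4811 0.2679 0.2506] yaw 9.13 toolx [ 0.9873  0.1586 -0.0023] tooly [ 0.1586 -0.9873 -0.0022] F [ 0.2  0.3 -2.5] open 0.0221
[-0.0461  0.2276 -0.0266]
((173.75, 184.6875), 15.15876579284668) (160, 170, 24, 29) [0.6224 0.2847]
seat [0.6292 0.2917 0.2503]
```

```bash
python3 - <<'E'
from h import *
np.set_printoptions(precision=4,suppress=True)
k=cam("wrist"); d=vision.get_image("wrist")["T_tool_cam"]; M=np.eye(4);M[:3,:3]=Ro.from_rotvec([-.2229,3.132,-.002]).as_matrix();M[:3,3]=[.475,-.1227,.2050]
W=M@d;k["R"],k["c"]=W[:3,:3],W[:3,3]
a=np.array([onz(k,u*.64,v*.64,.035)[:2] for u,v in((346,423),(414,437),(498,458))]); b=onz(k,193*.64,358*.64,.006)[:2]
print("rail pts",a,np.linalg.norm(a[0]-a[1]),np.linalg.norm(a[2]-a[1]),"base",b)
e=a[2]-a[0]; yaw=np.arctan2(-e[0],e[1]); print("yaw rails",np.degrees(yaw))
for yaw in np.radians([-5,-5.5,-6]):
    n=np.array([np.cos(yaw),np.sin(yaw)]); l=np.array([-n[1],n[0]])
    print(np.degrees(yaw),"centre(rails)",(a[1]+a[2])/2+.065*n,"centre(base)",b+.07*n+.185*l)
T=cam("top"); t=cv2.imread("pics/top0.png")
cv2.imwrite("pics/c3.png",cv2.resize(t[160:220,220:345],(800,384),interpolation=cv2.INTER_CUBIC))
E
```

```text
rail pts [[ 0.5587 -0.1457]
 [ 0.5626 -0.1018]
 [ 0.5703 -0.0456]] 0.044147343589502 0.05663655247361691 base [ 0.5424 -0.255 ]
yaw rails -6.567792471101818
-5.0 centre(rails) [ 0.6312 -0.0794] centre(base) [ 0.6282 -0.0768]
-5.5 centre(rails) [ 0.6312 -0.0799] centre(base) [ 0.6298 -0.0775]
-6.000000000000001 centre(rails) [ 0.6311 -0.0805] centre(base) [ 0.6313 -0.0783]
```

View pics/c3.png

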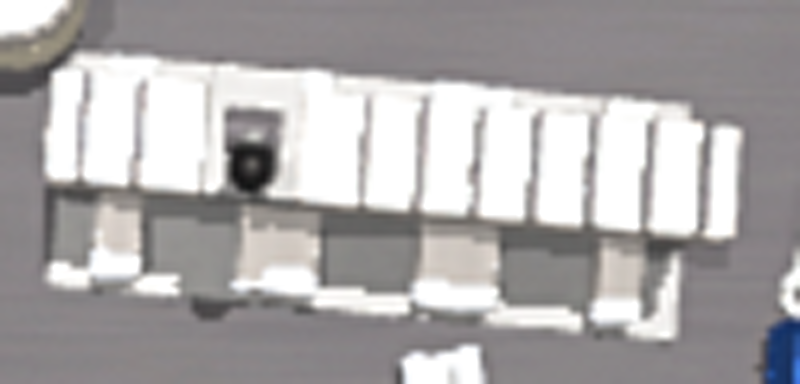

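>>> arm_command:
  rows: "-5 -1 2 0 0 0; -15 -2 3 0 0 0; -28 -4 4 0 0 0; -42 -7 5 0 0 0; -57 -9 5 0 0 0; -72 -12 5 0 0 0; -87 -14 5 0 0 0; -102 -16 5 0 0 0; -115 -18 5 0 0 0; -124 -20 5 0 0 0; -128 -20 5 0 0 0; -128 -20 5 0 0 0"

```text
t: 20.32
tool_pos: [0.3529, 0.2479, 0.2552]
tool_rot: [-3.13, -0.25, 0.004]
contact_force: [-0.1, -0.6, -3.4]
opening: 0.0226
```

Crop c3: the base front corners are at (46,286) and (677,338). The lamp bar top spans (45,180)-(738,238) at the front edge, and the knob is at (250,163).

```bash
python3 - <<'E'
from h import *
np.set_printoptions(precision=4,suppress=True)
T=cam("top"); q=lambda u,v:(220+u/6.4-.4,160+v/6.4-.4)
F=np.array([onz(T,*q(*p),.002)[:2] for p in((46,288),(677,340))]); d=F[0]-F[1]; n=np.array([d[1],-d[0]])/np.linalg.norm(d); print("base",F,np.linalg.norm(d),"yaw",np.degrees(np.arctan2(n[1],n[0])),"centre",F.mean(0)+n*.07)
B=np.array([onz(T,*q(*p),.165)[:2] for p in((45,180),(738,239),(742,122),(57,65))]); d=B[0]+B[3]-B[1]-B[2]; print("bar",B,B.mean(0),np.linalg.norm(d)/2,"yaw",np.degrees(np.arctan2(-d[0],d[1])))
print("knob",onz(T,*q(250,163),.24)[:2])
o,R=pose(); z=o["tool_pos"][2]-.0748
for n,k in(("top",T),("scene",cam("scene"))):
    s=proj(k,o["tool_pos"]+R[:,0]*.15-[0,0,.0748-.01]); print(n,"seat px",s)
    m=mask(k,"red"); w=tuple(int(x) for x in(s[0]-25,s[1]-25,s[0]+25,s[1]+25))
    for c in blobs(m,60,w): (e,ax,an)=cv2.fitEllipse(c); print(e,ax,cv2.boundingRect(c),onz(k,*e,z+.008)[:2],"seat",(o["tool_pos"]+R[:,0]*.15)[:2])
E
```

```text
base [[ 0.5748  0.1165]
 [ 0.5447 -0.2563]] 0.3739783018478406 yaw -4.62318036789171 centre [ 0.6295 -0.0755]
bar [[ 0.6151  0.1084]
 [ 0.5842 -0.2566]
 [ 0.6466 -0.2603]
 [ 0.677   0.1025]] [ 0.6307 -0.0765] 0.36522951228753137 yaw -4.811491579339732
knob [0.6125 0.002 ]
t 20.375 pos [0.3531 0.2479 0.2553] yaw 9.12 toolx [ 0.9873  0.1586 -0.0027] tooly [ 0.1586 -0.9873 -0.0021] F [ 0.4 -0.  -3.4] open 0.0223
top seat px [176.3533 220.746 ]
(176.35791015625, 220.0779266357422) (23.597429275512695, 25.03948402404785) (164, 208, 26, 25) [0.5035 0.272 ] seat [0.5012 0.2717]
scene seat px [264.8938 138.5466]
(265.46978759765625, 140.74462890625) (15.332277297973633, 21.913028717041016) (255, 133, 22, 16) [0.5078 0.2639] seat [0.5012 0.2717]
```

>>> arm_command:
  rows: "1 -6 -4 0 0 -0.4; 3 -18 -11 0 0 -1.3; 6 -36 -22 0 0 -2.5; 9 -58 -35 0 0 -4.1; 13 -82 -49 0 0 -5.8; 17 -106 -64 0 0 -7.5; 21 -130 -78 0 0 -9.2; 25 -154 -92 0 0 -10.9; 28 -174 -104 0 0 -12.3; 30 -188 -113 0 0 -13.3; 32 -197 -118 0 0 -13.9; 32 -200 -120 0 0 -14.1"

```text
t: 21.92
tool_pos: [0.3853, 0.0475, 0.1351]
tool_rot: [-3.136, 0.138, 0.005]
contact_force: [-0.3, 0.5, -3.1]
opening: 0.022
```

>>> arm_command:
  rows: "0 0 0 0 0 0; 0 0 0 0 0 0"

```text
t: 22.18
tool_pos: [0.3855, 0.0478, 0.1354]
tool_rot: [-3.136, 0.137, 0.004]
contact_force: [-0.1, -0.1, -2.7]
opening: 0.0221
```

```bash
cat >> h.py <<'E'
def ride():
    o,R=pose(); T=cam("top"); st=o["tool_pos"]+R[:,0]*.15-[0,0,.0748]
    s=proj(T,st+[0,0,.008]); w=tuple(max(0,int(x)) for x in(s[0]-25,s[1]-25,s[0]+25,s[1]+25))
    for c in blobs(mask(T,"red"),60,w): e=cv2.fitEllipse(c); P=onz(T,*e[0],st[2]+.008); d=(P-st); print("cover",np.round(e[0],1),np.round(e[1],1),"world",np.round(P[:2],4),"ahead/left of seat",np.round(d@R[:,0],4),np.round(-d@R[:,1],4))
    print("seat",np.round(st,4))
E
python3 -c "
from h import *
ride()"
```

```text
t 22.175 pos [0.3855 0.0478 0.1354] yaw -4.99 toolx [ 0.9962 -0.087  -0.0024] tooly [-0.087  -0.9962 -0.0024] F [-0.1 -0.1 -2.7] open 0.0221
cover [248.1 213.1] [21.4 22.6] world [0.5372 0.0356] ahead/left of seat 0.0022 0.001
seat [0.5349 0.0348 0.0603]
```

>>> arm_command:
  rows: "4 0 0 0 0 0; 11 -1 0 0 0 0; 21 -2 0 0 0 0; 33 -3 0 0 0 0; 46 -4 0 0 0 0; 59 -5 0 0 0 0; 72 -6 0 0 0 0; 83 -7 0 0 0 0; 92 -8 0 0 0 0; 98 -9 0 0 0 0; 102 -9 0 0 0 0; 103 -9 0 0 0 0"

```text
t: 23.72
tool_pos: [0.4885, 0.0389, 0.1355]
tool_rot: [-3.136, 0.136, 0.004]
contact_force: [-0.4, -0.2, -3.4]
opening: 0.0221
```

```bash
python3 - <<'E'
from h import *
o,R=pose(); print(o["tool_pos"]+R[:,0]*.152)
S=cam("scene"); T=cam("top")
a=S["f"][160:310,180:330,::-1]; b=T["f"][150:250,200:300,::-1]
cv2.imwrite("pics/c4.png",np.hstack([cv2.resize(x,(400,400),interpolation=cv2.INTER_CUBIC) for x in(a,b)]))
E
```

```text
t 23.725 pos [0.4885 0.0389 0.1355] yaw -4.98 toolx [ 0.9962 -0.0869 -0.0025] tooly [-0.0869 -0.9962 -0.0023] F [-0.4 -0.2 -3.4] open 0.0221
[0.63996188 0.02568488 0.13508986]
```

View pics/c4.png

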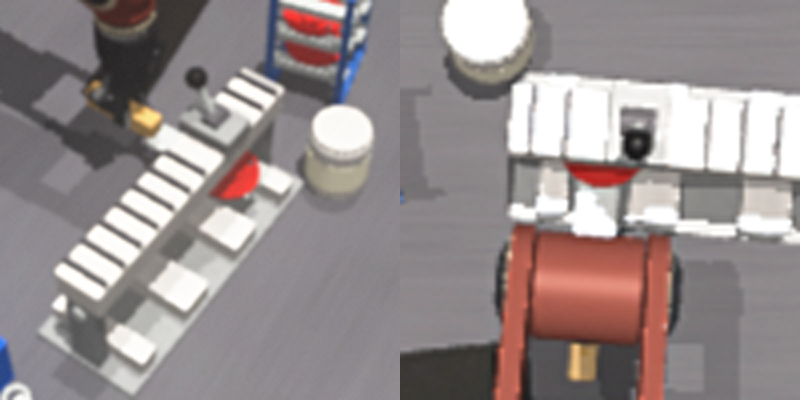

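The blade is centred in lane 0: in the top crop it is at about column 600, between rail edges at about 568 and 630. The cover is under the bar. I'll lower it.

>>> arm_command:
  rows: "0 0 -3 0 0 0; 0 0 -8 0 0 0; 0 0 -13 0 0 0; 0 0 -18 0 0 0; 0 0 -21 0 0 0; 0 0 -24 0 0 0; 0 0 -26 0 0 0; 0 0 -28 0 0 0; 0 0 -31 0 0 0; 0 0 -35 0 0 0; 0 0 -37 0 0 0; 0 0 -37 0 0 0"

```text
t: 25.32
tool_pos: [0.4881, 0.0389, 0.0981]
tool_rot: [-3.136, 0.136, 0.005]
contact_force: [-0.5, -0.8, -2.3]
opening: 0.0222
```

>>> arm_command:
  rows: "-5 0 0 0 0 0; -15 1 0 0 0 0; -30 3 0 0 0 0; -47 4 0 0 0 0; -65 6 0 0 0 0; -83 7 0 0 0 0; -100 9 0 0 0 0; -114 10 0 0 0 0; -122 11 0 0 0 0; -125 11 0 0 0 0; -125 11 0 0 0 0"

```text
t: 26.7
tool_pos: [0.3633, 0.0499, 0.0983]
tool_rot: [-3.136, 0.136, 0.004]
contact_force: [-0.1, 0.3, -2.0]
opening: 0.0218
```

```bash
cat >> h.py <<'E'
def lanes():
    "red seen in both fixed views near the stand, on plane of rail tops + rim"
    for n in("top","scene"):
        k=cam(n)
        for i,L in enumerate(((.6394,.0256),(.6303,-.078),(.6212,-.1816))):
            s=proj(k,(*L,.041)); w=tuple(max(0,int(x)) for x in(s[0]-15,s[1]-15,s[0]+16,s[1]+16))
            for c in blobs(mask(k,"red"),8,w):
                b=cv2.boundingRect(c); e=proj(k,(*L,.041))
                # predicted outline of a cover centred on the lane point
                q=np.array([proj(k,(L[0]+.042*np.cos(a),L[1]+.042*np.sin(a),.041)) for a in np.linspace(0,6.28,90)])
                print(n,"lane",i,"red box",b[0],b[1],b[0]+b[2],b[1]+b[3],"centred cover box",np.round([*q.min(0),*q.max(0)],1))
E
python3 -c "
from h import *
pose();lanes()"
```

```text
t 26.7 pos [0.3633 0.0499 0.0983] yaw -4.98 toolx [ 0.9962 -0.0869 -0.0025] tooly [-0.0869 -0.9962 -0.0023] F [-0.1  0.3 -2. ] open 0.0218
top lane 0 red box 241 191 259 198 centred cover box [239.5 175.1 262.1 197.5]
scene lane 0 red box 258 222 277 238 centred cover box [251.9 217.5 276.8 237.2]
```

Cover2 matches the predicted lane 0 outline to within a pixel. Next is the middle level.

>>> arm_command:
  rows: "-1 2 14 0 0 0; -2 12 34 0 0 0.8; -3 32 54 0 0 2; -4 55 68 0 0 3.6; -5 80 72 0 0 5.4; -6 106 72 0 0 7.2; -7 132 72 0 0 9; -8 156 72 0 0 10.8; -9 176 72 0 0 12.3; -10 190 72 0 0 13.4; -10 200 72 0 0 14.1; -10 200 72 0 0 14.1"

```text
t: 28.3
tool_pos: [0.3536, 0.2501, 0.1705]
tool_rot: [-3.13, -0.251, 0.004]
contact_force: [0.1, -0.1, -1.4]
opening: 0.0222
```

>>> arm_command:
  rows: "0 0 0 0 0 0; 0 0 0 0 0 0"

```text
t: 28.55
tool_pos: [0.3537, 0.2497, 0.1705]
tool_rot: [-3.13, -0.249, 0.004]
contact_force: [0.3, -0.3, -2.7]
opening: 0.0224
```

```bash
python3 - <<'E'
from h import *
pose(); T=cam("top")
for c in blobs(mask(T,"red"),60,(140,150,215,225)): e=cv2.fitEllipse(c);print(e,cv2.boundingRect(c),onz(T,*e[0],.112))
q=np.array([proj(T,(.636+.042*np.cos(a),.295+.042*np.sin(a),.111)) for a in np.linspace(0,6.28,90)]);print("rack-centred cover box",q.min(0),q.max(0))
E
```

```text
t 28.55 pos [0.3537 0.2497 0.1705] yaw 9.11 toolx [ 0.9874  0.1583 -0.0027] tooly [ 0.1583 -0.9874 -0.002 ] F [ 0.3 -0.3 -2.7] open 0.0224
((173.17816162109375, 187.2374725341797), (15.633655548095703, 24.822111129760742), 169.16793823242188) (165, 175, 18, 24) [0.62453657 0.30045145 0.112     ]
rack-centred cover box [163.01855499 172.40205568] [186.69302276 195.83867988]
```

>>> arm_command:
  rows: "6 1 0 0 0 0; 20 3 0 0 0 0; 38 6 0 0 0 0; 57 9 0 0 0 0; 76 12 0 0 0 0; 95 15 0 0 0 0; 112 18 0 0 0 0; 123 20 0 0 0 0; 127 20 0 0 0 0; 127 20 0 0 0 0"

```text
t: 29.85
tool_pos: [0.4807, 0.2697, 0.1703]
tool_rot: [-3.13, -0.249, 0.005]
contact_force: [-0.5, -0.3, -1.9]
opening: 0.0225
```

>>> arm_command:
  rows: "0 0 3 0 0 0; 0 0 6 0 0 0; 0 0 9 0 0 0; 0 0 12 0 0 0; 0 0 15 0 0 0; 0 0 18 0 0 0; 0 0 21 0 0 0; 0 0 24 0 0 0; 0 0 25 0 0 0; 0 0 25 0 0 0"

```text
t: 31.1
tool_pos: [0.4807, 0.2697, 0.1954]
tool_rot: [-3.13, -0.249, 0.005]
contact_force: [0.7, 0.8, -4.1]
opening: 0.0225
```

>>> arm_command:
  rows: "-4 -1 0 0 0 0; -12 -2 0 0 0 0; -24 -4 0 0 0 0; -38 -6 0 0 0 0; -53 -8 0 0 0 0; -68 -11 0 0 0 0; -83 -13 0 0 0 0; -98 -16 0 0 0 0; -112 -18 0 0 0 0; -122 -19 0 0 0 0; -127 -20 0 0 0 0; -127 -20 0 0 0 0"

```text
t: 32.6
tool_pos: [0.3537, 0.2497, 0.1955]
tool_rot: [-3.13, -0.249, 0.004]
contact_force: [0.5, -0.4, -2.8]
opening: 0.0226
```

```bash
python3 -c "
from h import *
ride()"
```

```text
t 32.6 pos [0.3537 0.2497 0.1955] yaw 9.11 toolx [ 0.9874  0.1583 -0.0025] tooly [ 0.1583 -0.9874 -0.0021] F [ 0.5 -0.4 -2.8] open 0.0226
cover [179.5 222.1] [22.3 24. ] world [0.5003 0.2722] ahead/left of seat -0.0016 -0.001
seat [0.5018 0.2735 0.1204]
```

>>> arm_command:
  rows: "1 -9 -2 0 0 -0.4; 2 -28 -5 0 0 -1.3; 4 -55 -11 0 0 -2.5; 7 -89 -17 0 0 -4.1; 9 -125 -25 0 0 -5.8; 12 -162 -32 0 0 -7.5; 15 -199 -39 0 0 -9.2; 18 -236 -46 0 0 -10.9; 20 -266 -52 0 0 -12.3; 22 -288 -56 0 0 -13.3; 23 -301 -59 0 0 -13.9; 23 -306 -60 0 0 -14.1"

```text
t: 34.15
tool_pos: [0.3768, -0.0569, 0.1354]
tool_rot: [-3.136, 0.139, 0.005]
contact_force: [0.8, 0.6, -3.3]
opening: 0.0222
```

>>> arm_command:
  rows: "0 0 0 0 0 0; 0 0 0 0 0 0"

```text
t: 34.4
tool_pos: [0.3768, -0.0564, 0.1354]
tool_rot: [-3.136, 0.138, 0.004]
contact_force: [-0.2, 0.8, -3.4]
opening: 0.0219
```

```bash
python3 -c "
from h import *
ride()"
```

```text
t 34.4 pos [ 0.3768 -0.0564  0.1354] yaw -5.02 toolx [ 0.9962 -0.0875 -0.0029] tooly [-0.0875 -0.9962 -0.0024] F [-0.2  0.8 -3.4] open 0.0219
cover [277.  216.8] [21.3 22.9] world [ 0.524  -0.0686] ahead/left of seat -0.0024 0.0008
seat [ 0.5263 -0.0696  0.0602]
```

>>> arm_command:
  rows: "4 0 0 0 0 0; 12 -1 0 0 0 0; 22 -2 0 0 0 0; 34 -3 0 0 0 0; 47 -4 0 0 0 0; 61 -5 0 0 0 0; 74 -6 0 0 0 0; 86 -8 0 0 0 0; 95 -8 0 0 0 0; 101 -9 0 0 0 0; 105 -9 0 0 0 0; 106 -9 0 0 0 0"

```text
t: 35.95
tool_pos: [0.4829, -0.0654, 0.1355]
tool_rot: [-3.136, 0.137, 0.004]
contact_force: [0.7, -1.1, -3.2]
opening: 0.0222
```

>>> arm_command:
  rows: "0 0 -3 0 0 0; 0 0 -8 0 0 0; 0 0 -13 0 0 0; 0 0 -18 0 0 0; 0 0 -21 0 0 0; 0 0 -24 0 0 0; 0 0 -26 0 0 0; 0 0 -28 0 0 0; 0 0 -31 0 0 0; 0 0 -35 0 0 0; 0 0 -37 0 0 0; 0 0 -37 0 0 0"

```text
t: 37.45
tool_pos: [0.4828, -0.0653, 0.0982]
tool_rot: [-3.136, 0.137, 0.005]
contact_force: [-0.0, -0.8, -1.8]
opening: 0.0222
```

>>> arm_command:
  rows: "-5 0 0 0 0 0; -15 1 0 0 0 0; -30 3 0 0 0 0; -47 4 0 0 0 0; -65 6 0 0 0 0; -83 7 0 0 0 0; -100 9 0 0 0 0; -110 10 0 0 0 0; -115 10 0 0 0 0; -116 10 0 0 0 0; -116 10 0 0 0 0"

```text
t: 38.83
tool_pos: [0.3671, -0.0555, 0.0984]
tool_rot: [-3.136, 0.137, 0.004]
contact_force: [-0.5, -0.5, -2.5]
opening: 0.022
```

```bash
python3 -c "
from h import *
pose();lanes()"
```

```text
t 38.825 pos [ 0.3671 -0.0555  0.0984] yaw -5.01 toolx [ 0.9962 -0.0874 -0.0029] tooly [-0.0874 -0.9962 -0.0024] F [-0.5 -0.5 -2.5] open 0.022
top lane 0 red box 241 191 259 198 centred cover box [239.5 175.1 262.1 197.5]
top lane 1 red box 269 193 288 200 centred cover box [267.4 177.5 290.1 200. ]
scene lane 0 red box 258 221 277 238 centred cover box [251.9 217.5 276.8 237.2]
scene lane 1 red box 239 242 259 260 centred cover box [233.4 237.5 259.3 258.9]
scene lane 1 red box 258 232 262 238 centred cover box [233.4 237.5 259.3 258.9]
```

>>> arm_command:
  rows: "-2 2 14 0 0 0; -3 14 34 0 0 0.8; -4 42 44 0 0 2; -5 78 44 0 0 3.6; -6 116 44 0 0 5.4; -8 155 44 0 0 7.2; -9 194 44 0 0 9; -11 232 44 0 0 10.8; -12 264 36 0 0 12.3; -13 288 26 0 0 13.4; -13 303 18 0 0 14.1; -13 305 17 0 0 14.1"

```text
t: 40.42
tool_pos: [0.3538, 0.2501, 0.1147]
tool_rot: [-3.13, -0.251, 0.008]
contact_force: [0.5, -0.3, -1.5]
opening: 0.0223
```

>>> arm_command:
  rows: "0 0 0 0 0 0; 0 0 0 0 0 0"

```text
t: 40.67
tool_pos: [0.354, 0.2498, 0.1149]
tool_rot: [-3.13, -0.25, 0.007]
contact_force: [0.6, 0.2, -3.0]
opening: 0.0223
```

```bash
python3 - <<'E'
from h import *
pose(); T=cam("top")
for c in blobs(mask(T,"red"),60,(140,150,215,225)): print(cv2.boundingRect(c))
q=np.array([proj(T,(.636+.042*np.cos(a),.295+.042*np.sin(a),.056)) for a in np.linspace(0,6.28,90)]);print("rack-centred cover box",q.min(0),q.max(0))
E
```

```text
t 40.675 pos [0.354  0.2498 0.1149] yaw 9.14 toolx [ 0.9873  0.1589 -0.0046] tooly [ 0.1588 -0.9873 -0.0019] F [ 0.6  0.2 -3. ] open 0.0223
(168, 176, 15, 23)
rack-centred cover box [166.30180595 175.21049478] [189.06280638 197.75851042]
```

>>> arm_command:
  rows: "6 1 0 0 -0.1 0; 20 3 0 0 -0.1 0; 38 6 0 0 -0.1 0; 57 9 0 0 -0.1 0; 77 12 0 0 -0.1 0; 97 15 0 0 -0.1 0; 115 18 0 0 -0.1 0; 127 20 0 0 -0.1 0; 131 21 0 0 -0.1 0; 131 21 0 0 -0.1 0"

```text
t: 41.98
tool_pos: [0.4851, 0.2707, 0.1148]
tool_rot: [-3.13, -0.25, 0.005]
contact_force: [0.9, 0.1, -1.9]
opening: 0.0223
```

>>> arm_command:
  rows: "0 0 3 0 0 0; 0 0 6 0 0 0; 0 0 9 0 0 0; 0 0 12 0 0 0; 0 0 15 0 0 0; 0 0 18 0 0 0; 0 0 21 0 0 0; 0 0 24 0 0 0; 0 0 25 0 0 0; 0 0 25 0 0 0"

```text
t: 43.22
tool_pos: [0.4851, 0.2707, 0.1399]
tool_rot: [-3.13, -0.25, 0.005]
contact_force: [-0.3, -0.2, -3.2]
opening: 0.0222
```

>>> arm_command:
  rows: "-4 -1 0 0 0 0; -12 -2 0 0 0 0; -24 -4 0 0 0 0; -38 -6 0 0 0 0; -53 -8 0 0 0 0; -68 -11 0 0 0 0; -84 -13 0 0 0 0; -100 -16 0 0 0 0; -115 -18 0 0 0 0; -126 -20 0 0 0 0; -131 -21 0 0 0 0; -131 -21 0 0 0 0"

```text
t: 44.72
tool_pos: [0.354, 0.2497, 0.14]
tool_rot: [-3.13, -0.25, 0.004]
contact_force: [-0.3, -0.3, -2.4]
opening: 0.0223
```

```bash
python3 -c "
from h import *
ride()"
```

```text
t 44.725 pos [0.354  0.2497 0.14  ] yaw 9.14 toolx [ 0.9873  0.1588 -0.0026] tooly [ 0.1588 -0.9873 -0.0017] F [-0.3 -0.3 -2.4] open 0.0223
cover [182.5 222.5] [20.8 23.1] world [0.5022 0.2715] ahead/left of seat -0.0002 -0.0021
seat [0.5021 0.2736 0.0648]
```

>>> arm_command:
  rows: "0 -6 1 0 0 -0.2; 1 -18 2 0 0 -0.6; 2 -37 3 0 0 -1.3; 3 -59 4 0 0 -2; 5 -84 5 0 0 -2.9; 6 -109 5 0 0 -3.7; 8 -133 5 0 0 -4.6; 9 -158 5 0 0 -5.4; 10 -178 5 0 0 -6.1; 11 -193 5 0 0 -6.6; 12 -202 5 0 0 -6.9; 12 -205 5 0 0 -7"

```text
t: 46.28
tool_pos: [0.3664, 0.0442, 0.1452]
tool_rot: [-3.139, -0.056, 0.004]
contact_force: [-0.2, -0.1, -3.1]
opening: 0.0224
```

>>> arm_command:
  rows: "0 -6 0 0 0 -0.2; 0 -18 0 0 0 -0.6; 0 -37 0 0 0 -1.3; 0 -59 -1 0 0 -2; 1 -84 -2 0 0 -2.9; 1 -109 -3 0 0 -3.7; 1 -133 -4 0 0 -4.6; 1 -158 -6 0 0 -5.4; 1 -178 -8 0 0 -6.1; 1 -193 -9 0 0 -6.6; 1 -201 -10 0 0 -7; 1 -204 -10 0 0 -7.1"

```text
t: 47.78
tool_pos: [0.3673, -0.16, 0.1351]
tool_rot: [-3.136, 0.139, 0.004]
contact_force: [0.0, -1.0, -2.8]
opening: 0.0219
```

>>> arm_command:
  rows: "0 0 0 0 0 0; 0 0 0 0 0 0"

```text
t: 48.02
tool_pos: [0.3673, -0.1596, 0.135]
tool_rot: [-3.136, 0.138, 0.004]
contact_force: [-0.7, 0.1, -3.2]
opening: 0.0225
```

```bash
python3 -c "
from h import *
ride()"
```

```text
t 48.025 pos [ 0.3673 -0.1596  0.135 ] yaw -5.02 toolx [ 0.9962 -0.0876 -0.0026] tooly [-0.0876 -0.9962 -0.0023] F [-0.7  0.1 -3.2] open 0.0225
cover [305.8 219.1] [20.6 23.5] world [ 0.5161 -0.1722] ahead/left of seat -0.0007 0.0005
seat [ 0.5167 -0.1727  0.0598]
```

>>> arm_command:
  rows: "4 0 0 0 0 0; 12 -1 0 0 0 0; 22 -2 0 0 0 0; 34 -3 0 0 0 0; 47 -4 0 0 0 0; 61 -5 0 0 0 0; 74 -6 0 0 0 0; 86 -8 0 0 0 0; 95 -8 0 0 0 0; 101 -9 0 0 0 0; 104 -9 0 0 0 0; 105 -9 0 0 0 0"

```text
t: 49.58
tool_pos: [0.4723, -0.1686, 0.135]
tool_rot: [-3.136, 0.138, 0.004]
contact_force: [0.2, -0.8, -2.7]
opening: 0.0218
```

>>> arm_command:
  rows: "0 0 -3 0 0 0; 0 0 -8 0 0 0; 0 0 -13 0 0 0; 0 0 -18 0 0 0; 0 0 -21 0 0 0; 0 0 -24 0 0 0; 0 0 -26 0 0 0; 0 0 -28 0 0 0; 0 0 -31 0 0 0; 0 0 -35 0 0 0; 0 0 -37 0 0 0; 0 0 -37 0 0 0"

```text
t: 51.08
tool_pos: [0.4721, -0.1685, 0.0977]
tool_rot: [-3.136, 0.138, 0.005]
contact_force: [-0.2, -0.8, -2.3]
opening: 0.0221
```

>>> arm_command:
  rows: "-5 0 0 0 0 0; -15 1 0 0 0 0; -30 3 0 0 0 0; -47 4 0 0 0 0; -65 6 0 0 0 0; -83 7 0 0 0 0; -98 9 0 0 0 0; -105 9 0 0 0 0; -108 9 0 0 0 0; -108 9 0 0 0 0"

```text
t: 52.32
tool_pos: [0.3642, -0.1596, 0.0978]
tool_rot: [-3.136, 0.138, 0.004]
contact_force: [0.2, -0.5, -2.1]
opening: 0.022
```

```bash
python3 -c "
from h import *
o,R=pose();lanes();print(o['tool_pos']+R[:,0]*.2)"
```

```text
t 52.325 pos [ 0.3642 -0.1596  0.0978] yaw -5.04 toolx [ 0.9961 -0.0878 -0.0028] tooly [-0.0878 -0.9961 -0.0023] F [ 0.2 -0.5 -2.1] open 0.022
top lane 0 red box 241 191 259 198 centred cover box [239.5 175.1 262.1 197.5]
top lane 1 red box 269 193 288 200 centred cover box [267.4 177.5 290.1 200. ]
top lane 2 red box 298 196 316 202 centred cover box [295.4 180.  318.2 202.5]
scene lane 0 red box 258 221 277 238 centred cover box [251.9 217.5 276.8 237.2]
scene lane 1 red box 239 242 259 260 centred cover box [233.4 237.5 259.3 258.9]
scene lane 1 red box 258 232 262 238 centred cover box [233.4 237.5 259.3 258.9]
scene lane 2 red box 221 264 240 284 centred cover box [213.2 259.1 240.4 282.5]
[ 0.56343718 -0.17718274  0.09728274]
```

All three covers match their lane outlines. The task wants the lamp on before the lifter goes back, so I'll push the knob with the blade tip while I still hold the lifter. First I'll triangulate the knob.

>>> arm_command:
  rows: "-2 0 25 0 0 0; -2 0 70 0 0 0; -2 0 120 0 0 0; -2 0 170 0 0 0; -2 0 205 0 0 0; -2 15 220 0 0 0; -2 45 221 0 0 0; -2 80 221 0 0 0; -2 120 221 0 0 0; -2 155 221 0 0 0; -2 176 221 0 0 0; -2 180 221 0 0 0"

```text
t: 53.92
tool_pos: [0.3618, 0.022, 0.3174]
tool_rot: [-3.136, 0.132, 0.008]
contact_force: [-0.2, 0.2, -1.8]
opening: 0.0223
```

>>> arm_command:
  rows: "0 0 0 0 0 0; 0 0 0 0 0 0"

```text
t: 54.18
tool_pos: [0.3617, 0.0216, 0.3168]
tool_rot: [-3.136, 0.133, 0.01]
contact_force: [-0.3, -0.3, -1.0]
opening: 0.022
```

```bash
cat >> h.py <<'E'
def knob():
    ks=[];c0=(.63+.002,-.001,.24)
    for n in("top","scene"):
        k=cam(n); s=proj(k,c0); x0,y0=(int(v)-14 for v in s); g=k["f"][y0:y0+28,x0:x0+28].max(2)
        m=(g<70).astype(np.uint8); b=blobs(m,12)
        for c in b: print(n,np.round(cv2.minEnclosingCircle(c)[0]+np.array([x0,y0]),1),cv2.contourArea(c),cv2.boundingRect(c))
        if b: ks.append((k,cv2.minEnclosingCircle(b[0])[0]+np.array([x0,y0])))
    if len(ks)==2: print("knob",tri(ks[0][0],ks[0][1],ks[1][0],ks[1][1]))
E
python3 - <<'E'
from h import *
np.set_printoptions(precision=4,suppress=True)
o,R=pose(); print("tip",o["tool_pos"]+R[:,0]*.2-[0,0,.0768])
knob()
T=cam("top");S=cam("scene"); print("c4 picks",tri(T,(259,186.6),S,(253,188.7)))
for n,k,(x,y) in(("s",S,(253,189)),("t",T,(259,187))): print(k["f"][y-6:y+7:2,x-8:x+9:2].max(2))
E
```

```text
t 54.175 pos [0.3617 0.0216 0.3168] yaw -4.87 toolx [ 0.9964 -0.0849 -0.0066] tooly [-0.0849 -0.9964 -0.0026] F [-0.3 -0.3 -1. ] open 0.022
tip [0.561  0.0047 0.2387]
top [258.6 185.6] 31.0 (11, 18, 7, 7)
scene [253. 189.] 27.0 (5, 9, 7, 7)
knob (array([0.61  , 0.0011, 0.2362]), np.float64(0.003014353379244959))
c4 picks (array([0.6082, 0.0009, 0.2364]), np.float64(0.000269394138869829))
[[137 139 140 139 141 139 140 140 141]
 [138 138 139 106  89 103 137 141 140]
 [138 140 113  60  69  61 106 142 138]
 [139 142  92  53  65  56  88 140 138]
 [140 141 118  58  52  57 107 136 137]
 [140 139 140 121  94 118 152 135 135]
 [138 138 141 140 137 145 176 138 185]]
[[255 247 137 135 200 136 160 243 252]
 [255 246 109  35  36  49 162 244 255]
 [219 247 150  37 103  35 161 229 255]
 [218 249 140  28  44  31 189 222 255]
 [200 252 146  62  31 154 234 228 255]
 [111 104  98  96  80  87 114 126 183]
 [132 135 137 121 144 153 152 150 153]]
```

>>> arm_command:
  rows: "8 -1 2 0 -0.2 0; 20 -2 2 0 -0.2 0; 30 -3 2 0 -0.2 0; 38 -3 3 0 -0.2 0; 46 -4 5 0 -0.2 0; 54 -5 7 0 -0.2 0; 62 -5 8 0 -0.2 0; 70 -6 8 0 -0.2 0; 78 -7 6 0 -0.2 0; 84 -7 4 0 -0.2 0; 88 -8 3 0 -0.2 0; 88 -8 3 0 -0.2 0"

```text
t: 55.88
tool_pos: [0.45, 0.0134, 0.32]
tool_rot: [-3.136, 0.134, 0.004]
contact_force: [-1.2, 0.1, -1.5]
opening: 0.0222
```

```bash
python3 - <<'E'
from h import *
np.set_printoptions(precision=4,suppress=True)
o,R=pose(); print("tip",o["tool_pos"]+R[:,0]*.2-[0,0,.0768])
knob()
E
```

```text
t 55.875 pos [0.45   0.0134 0.32  ] yaw -4.9 toolx [ 0.9963 -0.0855 -0.0025] tooly [-0.0855 -0.9963 -0.0029] F [-1.2  0.1 -1.5] open 0.0222
tip [ 0.6493 -0.0037  0.2427]
top [260.  170.7] 28.0 (12, 3, 7, 7)
scene [266.2 195.5] 16.0 (19, 16, 6, 6)
knob (array([ 0.6581, -0.0034,  0.2381]), np.float64(0.0032637024907494977))
```

>>> arm_command:
  rows: "3 0 -1 0 0 0; 5 0 -1 0 0 0; 7 -1 -2 0 0 0; 8 -1 -2 0 0 0; 8 -1 -2 0 0 0"

```text
t: 56.6
tool_pos: [0.458, 0.0124, 0.3182]
tool_rot: [-3.136, 0.134, 0.003]
contact_force: [-0.2, -0.8, -1.6]
opening: 0.0223
```

>>> arm_command:
  rows: "1 0 0 0 0 0; 2 0 0 0 0 0; 2 0 0 0 0 0"

```text
t: 56.98
tool_pos: [0.459, 0.0125, 0.3179]
tool_rot: [-3.136, 0.134, 0.009]
contact_force: [-6.7, -0.1, -0.1]
opening: 0.0222
```

```bash
python3 - <<'E'
from h import *
np.set_printoptions(precision=4,suppress=True)
o,R=pose(); print("tip",o["tool_pos"]+R[:,0]*.2-[0,0,.0768])
knob()
E
```

```text
t 56.975 pos [0.459  0.0125 0.3179] yaw -4.91 toolx [ 0.9963 -0.0856 -0.006 ] tooly [-0.0856 -0.9963 -0.0028] F [-6.7 -0.1 -0.1] open 0.0222
tip [ 0.6583 -0.0046  0.2399]
top [260.1 168.3] 29.0 (12, 0, 7, 7)
scene [268.8 197.5] 14.5 (21, 18, 7, 5)
knob (array([ 0.6669, -0.0036,  0.2343]), np.float64(0.0029365775712744337))
```

The stop is reached: the force rose to 6.7 N and the knob travelled 58 mm (57.5 mm expected). I'll retreat and return the lifter.

>>> arm_command:
  rows: "-8 1 1 0 0 0; -25 2 2 0 0 0; -50 4 2 0 0 0; -75 6 2 0 0 0; -92 8 2 0 0 0; -97 8 2 0 0 0; -97 8 2 0 0 0"

```text
t: 57.95
tool_pos: [0.3621, 0.0205, 0.3202]
tool_rot: [-3.136, 0.135, 0.007]
contact_force: [0.5, -0.2, -2.4]
opening: 0.0223
```

>>> arm_command:
  rows: "3 10 0 0 0 6; 7 25 0 0 0 15; 11 40 0 0 0 24; 16 56 0 0 0 34; 20 70 0 0 0 43; 25 85 0 0 0 53; 30 100 0 0 0 63; 35 113 0 0 0 72; 40 125 0 0 0 81; 44 136 -5 0 0 90; 48 145 -10 0 0 98; 49 146 -15 0 0 100.4"

```text
t: 59.45
tool_pos: [0.412, 0.1671, 0.3048]
tool_rot: [2.109, 2.327, -0.008]
contact_force: [-0.3, -0.9, -2.3]
opening: 0.0222
```

>>> arm_command:
  rows: "0 0 -15 0 0 0; 0 0 -50 0 0 0; 0 0 -90 0 0 0; 0 0 -125 0 0 0; 0 0 -150 0 0 0; 0 0 -160 0 0 0; 0 0 -160 0 0 0"

```text
t: 60.32
tool_pos: [0.4118, 0.167, 0.1441]
tool_rot: [2.11, 2.327, -0.01]
contact_force: [-0.8, 0.1, -1.1]
opening: 0.0224
```

```bash
python3 - <<'E'
from h import *
np.set_printoptions(precision=4,suppress=True)
o,R=pose(); k=cam("wrist","pics/w7.png"); print(lifter(k)["wood"][0])
k6=dict(k); k6["f"]=cv2.resize(cv2.imread("pics/w6.png")[:,:,::-1],(512,384),interpolation=cv2.INTER_AREA); print(lifter(k6)["wood"][0])
for n in("a","b"):pass
knob()
E
```

```text
t 60.325 pos [0.4118 0.167  0.1441] yaw 95.62 toolx [-0.0979  0.9952 -0.0044] tooly [ 0.9952  0.0979 -0.0044] F [-0.8  0.1 -1.1] open 0.0224
((256.5, 241.5), (51.0, 157.0), 0.0)
((257.4337463378906, 241.62844848632812), (156.6813507080078, 52.05537033081055), 88.67802429199219)
top [260.  168.5] 32.0 (12, 0, 7, 8)
scene [268.8 197. ] 19.5 (21, 18, 7, 5)
knob (array([ 0.6661, -0.0032,  0.2357]), np.float64(0.002451994567244609))
```

View pics/w7.png

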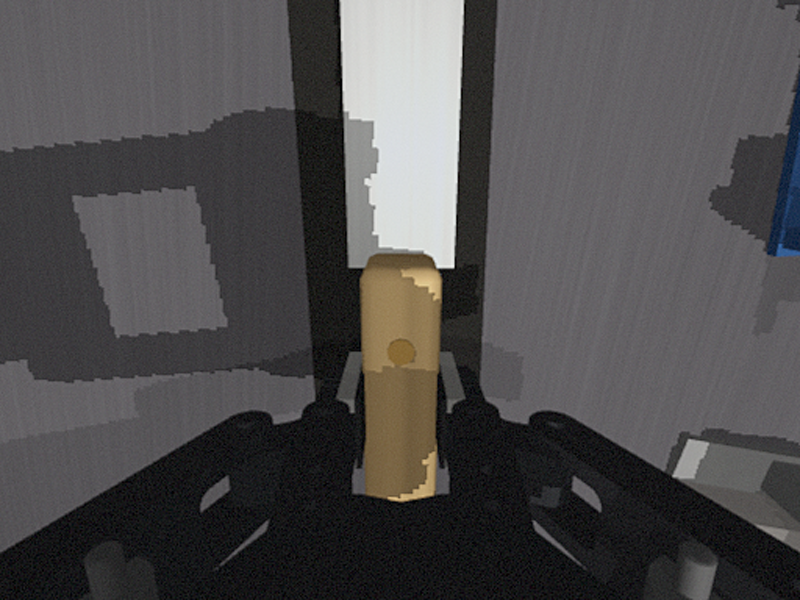

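The lifter is unslipped in the grip and centred over the mat (mat edges at 300 and 490, blade at 342-460). I'll lower it and release.

>>> arm_command:
  rows: "-1 -1 -15 0 0 0; -1 -1 -35 0 0 0; -1 -1 -50 0 0 0; -1 -1 -57 0 0 0; -1 -1 -60 0 0 0; -1 -1 -62 0 0 0; -1 -1 -62 0 0 0"

```text
t: 61.35
tool_pos: [0.4122, 0.1664, 0.0845]
tool_rot: [2.108, 2.326, -0.004]
contact_force: [0.9, 0.6, -2.4]
opening: 0.0223
```

>>> arm_command:
  rows: "0 0 0 0 0 0; 0 0 0 0 0 0; 0 0 0 0 0 0; 0 0 0 0 0 0; 0 0 0 0 0 0; 0 0 0 0 0 0"
  jaw: 1

```text
t: 62.1
tool_pos: [0.4122, 0.1664, 0.0845]
tool_rot: [2.108, 2.326, -0.004]
contact_force: [-0.1, 0.5, 0.1]
opening: 0.0856
```

>>> arm_command:
  rows: "0 0 15 0 0 0; 0 0 45 0 0 0; 0 0 90 0 0 0; 0 0 140 0 0 0; 0 0 190 0 0 0; -10 -20 220 0 0 0; -20 -60 230 0 0 0; -30 -110 230 0 0 0; -35 -150 230 0 0 0; -35 -160 230 0 0 0; -35 -160 230 0 0 0"

```text
t: 63.48
tool_pos: [0.3773, 0.0063, 0.3152]
tool_rot: [2.109, 2.324, -0.002]
contact_force: [-0.2, -0.3, -0.2]
opening: 0.0854
```

```bash
python3 - <<'E'
from h import *
np.set_printoptions(precision=4,suppress=True)
pose(); lanes(); knob()
T=cam("top"); S=cam("scene")
cv2.imwrite("pics/end.png",np.hstack([cv2.resize(T["f"][120:300,120:420,::-1],(500,300),interpolation=cv2.INTER_CUBIC),cv2.resize(S["f"][110:350,70:310,::-1],(300,300),interpolation=cv2.INTER_CUBIC)]))
k=cam("wrist")
for n,v in lifter(k).items(): print(n,v[0],"\n",np.array(v[1]),"c",v[2])
E
```

```text
t 63.475 pos [0.3773 0.0063 0.3152] yaw 95.56 toolx [-0.0969  0.9953 -0.0036] tooly [0.9953 0.0969 0.0015] F [-0.2 -0.3 -0.2] open 0.0854
top lane 0 red box 241 191 259 198 centred cover box [239.5 175.1 262.1 197.5]
top lane 1 red box 269 193 288 200 centred cover box [267.4 177.5 290.1 200. ]
top lane 2 red box 298 196 316 202 centred cover box [295.4 180.  318.2 202.5]
scene lane 0 red box 258 221 277 238 centred cover box [251.9 217.5 276.8 237.2]
scene lane 1 red box 239 242 259 260 centred cover box [233.4 237.5 259.3 258.9]
scene lane 1 red box 258 232 262 238 centred cover box [233.4 237.5 259.3 258.9]
scene lane 2 red box 221 264 241 284 centred cover box [213.2 259.1 240.4 282.5]
top [260.  168.5] 32.0 (12, 0, 7, 8)
scene [268.8 197. ] 19.5 (21, 18, 7, 5)
knob (array([ 0.6661, -0.0032,  0.2357]), np.float64(0.002451994567244609))
wood ((298.1136169433594, 48.39802551269531), (23.47923469543457, 98.0460433959961), 3.094058036804199) 
 [[0.4022 0.0986]
 [0.3949 0.2008]
 [0.4209 0.2022]
 [0.4306 0.1   ]] c [0.412  0.1527]
white ((466.5361022949219, 217.29383850097656), (31.06959342956543, 44.37063217163086), 23.962486267089844) 
 [[ 0.665  -0.0641]
 [ 0.6726 -0.0003]
 [ 0.7192 -0.0147]
 [ 0.7135 -0.08  ]] c [ 0.6925 -0.039 ]
```

View pics/end.png

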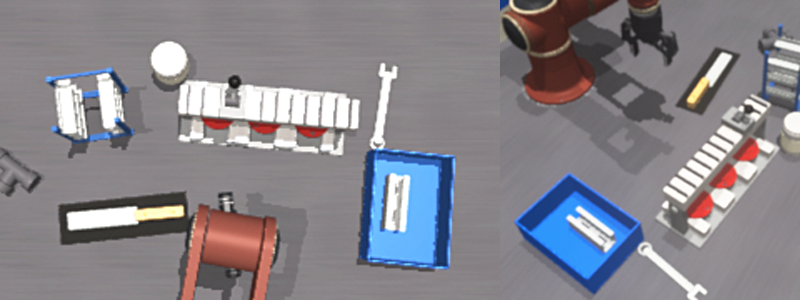

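The final picture shows three covers under the bar, the lever leaning away, the lifter lengthwise on its mat, the offcut in the bin, and the bystanders where they were. I'm handing in.

```bash
python3 -c "
from station import workorder
print(workorder.finish_job())"
```

```text
the job is handed in; nothing more can be done
None
```

The job was handed in at about 64 s, with every step done in the order asked; no verdict was reported. The one offcut present went into the bin. The three covers were then carried level on the lifter from the top, middle and lowest rack levels to lanes 0, 1 and 2.

I pushed the lamp lever over with the blade tip, because the lifter was still in the gripper at that point, and then laid the lifter back on its mat.

**Last checks:**
- **Covers:** their visible edges agree with centred outlines within about 1–2 pixels (roughly 3–5 mm) in both fixed views. The bar hides part of each cover in the top view.
- **Lamp lever:** it met its stop at 6.7 N. The knob moved about 57 mm, against 57.5 mm expected.
- **Lifter:** it lies lengthwise within the mat. The gripper was reading about 3 mm above its pick-up height when it let go, so the lifter may have dropped slightly.
- **Bystanders:** the tin, tee and wrench look unmoved in the final picture; I did not measure them.

**Disagreements:**
- The first height triangulation of the offcut failed because the two view rays were nearly parallel. I checked its height against its known size instead.
- The handle height worked out from its pixel width (45 mm) disagreed with the given 33 mm. I went by two wrist views from different heights, which agreed on its position for 33 mm.

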